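Press a stopper home with one turn of the flywheel

TASK

Lay the stopper that fits the bottle into the press's channel, nose towards the bottle, and let go of it. Then take the upright handle and turn the flywheel gently clockwise through exactly one full revolution, from its parked stop round until it rests firmly against the stop again, so that the ram presses the stopper fully in and comes back. Feel your way and never shove the press on its soft rubber feet; let go at the end and leave the other stopper and the other things where they are.

Things in the scene. Friction and masses are not known exactly. Their poses are not given: they have to be found in the camera images.
- press: Grey bench stopper press, 130 x 370 mm; along its y: at -y a housing with a flat flywheel (150 mm across, rim top at 78 mm), ram, open channel, at +y a white bottle (72 mm across, top at 86 mm) lying neck to the ram. Origin: 0 mm high, under its middle; z up; heights are above the worktop. On rubber feet it gives 1 mm per 5 N sideways and springs back; over 3.5 mm (17 N) is too hard a shove.
- press_ram: Steel ram on the press's y axis, plate 30 mm wide and 28 mm high. Origin: centre of its front face, 50 mm above the worktop. Home at press y = 0; the wheel drives it 45 mm to +y in the first half turn and back in the second.
- press_wheel (a joint): Turn of the flywheel, rad: 0 = parked (start), grows clockwise seen from above; at 6.283 a hard stop ends the turn. Upright axis at press y -110 mm, x within 6 mm of 0 (not exactly known). Friction takes 2 to 3 N at the handle, pressing the stopper in up to about 8 N (at 2.0 to 3.1 rad). It stays where left. Parked, the handle points to press -x within 0.7 rad.
- handle (a point): Middle of the upright black handle on the flywheel: a cylinder 22 mm across, from 83 to 133 mm above the worktop, this point at 107 mm. Its throw is set between 56 and 64 mm from the wheel's axis. It spins freely about its own upright axis, so a hand holding it need not turn with the wheel.
- channel (a point): Place for the middle of the stopper's head: on the channel's floor, 34 mm above the worktop, 24 mm in front of the ram's home face (press x 0, y 24 mm). The channel runs along the press's y for 70 mm and is 37 mm wide between two lips, 7 mm high above its floor and 7 mm thick. Up to 8 mm either way along the channel will do.
- mouth (a point): Centre of the open end of the bottle's neck, 50 mm above the worktop, at press x 0, y 70 mm; its axis is the press's y. Bore 28 mm wide, outside 41 mm. A stiff black seal disc 8 mm inside is pushed in by the stopper's nose (about 20 N) and stays there.
- stopper_slim: The stopper that fits: wood, lying on its side. Square head 32 mm wide (x), 24 mm long (y), 32 mm high, and a round nose 22 mm across, 20 mm long, tapered to 15 mm, along its +y. Origin: centre of the head's underside; z up. About 50 g. Pressed fully in, its head is about 1 mm off the neck's rim (origin at press y 57 mm).
- nose (a point): Centre of the tip of stopper_slim's nose, 32 mm from its origin along +y and 16 mm above its underside. Fully in, it is 19 mm inside the mouth (press y 89 mm).
- stopper_thick: The other stopper: same square head, but a nose 31 mm across, too thick for the bottle's neck. Origin and axes as on stopper_slim. Leave it where it lies.
- mug_b: Brown and white mug, 90 x 122 x 105 mm, a bystander. Origin: centre of its underside.
- tape_roll: Roll of tape lying flat, 98 x 96 x 25 mm, a bystander. Origin: centre of its underside.
- teal_cup: Teal glass cup, 67 mm across, 66 mm high, a bystander. Origin: centre of its underside.
There are look-alikes about, which are no part of the job. Leave any blue or orange look-alike of the stopper_slim alone.

How it is judged:
On the way, in this order (a step that is already met when the one before it is completed fails the run):
1. the slim stopper lies in the channel, let go, nose towards the bottle, the wheel still parked (x of stopper_slim in the frame of press between -0.006 and 0.006 m and z of stopper_slim in the frame of press between 0.028 and 0.04 m and angle between the y axis of stopper_slim and the y axis of press, either way round below 0.15 rad and angle between stopper_slim's own z axis and vertical below 0.15 rad and y of stopper_slim in the frame of press between 0.01 and 0.038 m and y of nose in the frame of press above 0.038 m and value of joint press_wheel below 0.1 rad and contact force between the fingers and stopper_slim below 0.01 N), for 0.2 s.
2. the wheel is past the middle of its stroke and the ram has pressed the stopper fully in (value of joint press_wheel between 2.5 and 4.5 rad and y of nose in the frame of press above 0.0835 m and y of stopper_slim in the frame of press above 0.0535 m and x of stopper_slim in the frame of press between -0.006 and 0.006 m and z of stopper_slim in the frame of press between 0.028 and 0.04 m and angle between the y axis of stopper_slim and the y axis of press, either way round below 0.15 rad and angle between stopper_slim's own z axis and vertical below 0.15 rad and contact force between the fingers and stopper_slim below 0.01 N), for 0.05 s.
At the end, for the whole second after the job is handed in: The flywheel has made one full revolution and rests against its stop (within 0.03 rad), ram home again; the slim stopper sits in the bottle's neck within 3.5 mm of its full depth, upright and straight within 0.15 rad, at rest and released (value of joint press_wheel above 6.253 rad and velocity of joint press_wheel below 0.05 rad/s and y of nose in the frame of press above 0.0835 m and y of stopper_slim in the frame of press above 0.0535 m and x of stopper_slim in the frame of press between -0.006 and 0.006 m and z of stopper_slim in the frame of press between 0.028 and 0.04 m and angle between the y axis of stopper_slim and the y axis of press, either way round below 0.15 rad and angle between stopper_slim's own z axis and vertical below 0.15 rad and linear speed of stopper_slim below 0.02 m/s); the robot touches nothing.
It fails at once if the stopper is pushed into the bottle by hand instead of by the ram (contact force between the fingers and stopper_slim above 1 N and y of nose in the frame of press between 0.078 and 0.12 m and x of stopper_slim in the frame of press between -0.01 and 0.01 m and z of stopper_slim in the frame of press below 0.04 m).
It fails at once if the press is shoved more than 3.5 mm on its rubber feet (about 17 N) (distance of press from where it was at the start of the episode above 0.0035 m).
It fails at once if the other stopper is moved more than 20 mm (distance of stopper_thick from where it was at the start of the episode above 0.02 m).
It fails at once if a bystander is moved more than 30 mm (distance of any of mug_b, tape_roll, teal_cup from where it was at the start of the episode above 0.03 m).
It also fails if it takes over 72 s, if anything falls off the work surface, if the arm or the gripper's body presses on something with over 40 N, if the wrist force passes 120 N, or if a joint passes its speed limit or range.

ROBOT

A 7-joint arm with a two-finger parallel gripper is mounted at the origin on a cart in front of the work surface, level with it; the furniture and walls round the work are solid. World frame = base frame: x ahead of the robot, y to its left, z up, the work surface at z = 0. Lengths are in m, angles in rad, forces in N, time in s.
With the tool pointing down it reaches from about 0.425 to 0.925 m from the base axis. Payload 6.8 kg.
Tool frame: the origin (TCP) lies on the centre line of the jaws, within the pads' length; the fingertips stand 19 mm ahead of it and the grasp point (between the pads) is the TCP (tcp_to_tips is the distance from the TCP to the fingertips, in m); x points along the fingers, y is the direction in which the jaws open and shut, and the axes are right-handed (so a half turn about x gives the same grasp; the last joint's range is limited). The gripper opens to 85 mm and grips with 20 to 120 N. Pads are 22 mm wide; open, the fingers measure 114 mm over their backs; the gripper's body (76 mm by 85 mm) begins 54 mm behind the grasp point. The pads swing forward as they close: fully open they stand 13 mm farther back than shut.
Start: joints at [-1.358, 0.477, 0.022, 1.555, -0.011, 1.109, -0.083], TCP at [0.213, 0.641, 0.25] pointing down, gripper open.
Joint ranges: [-2.96, 2.96], [-0.34, 2.1], [-1.41, 1.46], [0.24, 2.44], [-1.37, 4.51], [0.17, 1.92], [-2.96, 2.96]. Speed limits (rad/s): [2.39, 2.39, 3.14, 3.14, 3.14, 3.14, 3.14].

INTERFACE

Orientations are given as a unit quaternion [w, x, y, z].
In Python, from station import get_obs, read_camera, hand_in, spot_in, cut_out, tcp_to_tips gives the robot as it stands.
- The arm moves only by the shell command python3 -m jog 'ROWS' [FORCE]. ROWS is JSON, a list of rows, each an object of numbers: "gripper": the closure, from 0 (fully open) to 1 (shut); "dx", "dy", "dz": the shift along the world's x, y, z in m; "rx", "ry", "rz": the turn, a rotation vector about the world's x, y, z in degrees. In form: [{"gripper": .., "dx": .., "dy": .., "dz": .., "rx": .., "ry": .., "rz": ..}, ...]. A call has 1 to 10 rows; each row is the pose to reach, as a shift and turn from the pose commanded when the call began; what a row does not reach only later rows make up. A row lasts 1/10 s, in which the tool goes at most 50 mm and 8.59 degrees, less where a joint would pass 70% of its speed; a pose out of reach is approached as far as the arm can. A call with a gripper value outside its range is refused whole. The fingers move at their own pace and stop on an object; FORCE is the grip in N (left out, the last holds). Time passes only in rows, so rows that repeat a pose let the fingers close. It gives the time, the measured TCP pose, the force and the opening at its end, in the units of the state.
- get_obs(): the state, without advancing time (a new reading comes with each control period).
- read_camera(name): name is "side" or "top"; returns a dict with "pixels" (400x640x3 uint8, blue, green, red), "range_z" (400x640 float32, m along the optical axis (not along the pixel's ray), 0 where there is no reading), "camera_matrix" (3x3 intrinsics, pixels), "cam_to_world" (4x4, takes a point from camera to world coordinates). Camera axes: x right, y down, z forward; pixel columns grow to the right and rows downward; lengths in m; the calibration is good to about 2 mm. A picture is of the moment at which its call begins.
- hand_in(): hands the job in, once; it reports no verdict.
Trained networks look in the newest picture that a camera, given by its name, has taken for a name from the list of things; names that differ only in an ending like _2 or _b are one class to them, and where a whole thing is asked for, a point or a joint stands for the part that bears it (a point fixed in the world has none). Each returns a list of dicts, best first, with "conf" (0 to 1); they miss things now and then, are a little off and sometimes report something else, mostly with a low value. They report only what shows in the picture. A call takes as long as a camera call. They do not tell look-alikes from the thing itself.
- spot_in(camera, label): "box" ([centre column, centre row, width, height] in pixels, round what is visible of it).
- cut_out(camera, label): "mask" (400x640 bool, what is visible of it) and "box" ([centre column, centre row, width, height] in pixels, round what is visible of it).
The state is a dict: "t": time; "q": joint angles; "joint_vel": joint speeds; "joint_torque": joint torques, N m; "eef_pos": TCP position; "tool_rot": TCP orientation; "contact_force": force on the tool from outside, world axes, zero at the start; "torque": the same for the moment, N m; "gripper_width": opening from 0.0 (shut) to 1.0 (fully open).
Only numpy, scipy, OpenCV 4.12 (cv2) and the standard library are available. Lean on these libraries where they do the work, as an engineer would, in place of code of your own. Each camera call takes 0.05 s, during which the arm holds its last target. There are 200 camera calls.

## Working session

There is one attempt and no reset: what is moved stays moved. The work goes in short steps, Python scripts to look and compute and a shell command to move; the robot and the scene stay as the last step left them, time stands still between calls to the robot, and variables do not carry over. Pictures are saved under pics/ and viewed, about 8 in all and at most 12, crops included, and the job is handed in when it is done.

```bash
mkdir -p pics; ls
cat > h.py <<'E'
import numpy as np,cv2
from station import *
def cloud(c):
    K=c["camera_matrix"];T=c["cam_to_world"];z=c["range_z"]
    v,u=np.mgrid[:z.shape[0],:z.shape[1]]
    p=np.stack([(u-K[0,2])*z/K[0,0],(v-K[1,2])*z/K[1,1],z],-1)@T[:3,:3].T+T[:3,3]
    p[z==0]=np.nan
    return p
E
python3 - <<'E'
from h import *
a={n:read_camera(n) for n in("top","side")}
for n,c in a.items():
    cv2.imwrite(f"pics/{n}0.png",c["pixels"]); p=cloud(c)
    print(n,c["cam_to_world"].round(2).tolist(),c["camera_matrix"].round(0).tolist())
    for l in ["press","press_ram","press_wheel","handle","stopper_slim","stopper_thick","mug_b","tape_roll","teal_cup"]:
        for d in cut_out(n,l)[:4]:
            if d["conf"]>.2: print(l,round(d["conf"],2),np.round(d["box"]).tolist(),np.nanmedian(p[d["mask"]],0).round(3))
o=get_obs();print(o["t"],o["eef_pos"],o["tool_rot"],o["contact_force"],tcp_to_tips)
E
```

```text
pics
top [[-0.08, -0.98, 0.2, 0.23], [-1.0, 0.08, -0.02, -0.06], [0.0, -0.21, -0.98, 1.43], [0.0, 0.0, 0.0, 1.0]] [[390.0, 0.0, 317.0], [0.0, 390.0, 196.0], [0.0, 0.0, 1.0]]
press_ram 0.42 [324.0, 210.0, 10.0, 9.0] [ 0.471 -0.102  0.057]
press_wheel 0.76 [346.0, 203.0, 43.0, 49.0] [ 0.475 -0.198  0.075]
press_wheel 0.39 [211.0, 207.0, 12.0, 11.0] [0.523 0.3   0.029]
handle 0.44 [358.0, 218.0, 7.0, 7.0] [ 0.414 -0.218  0.129]
stopper_slim 0.68 [252.0, 244.0, 12.0, 8.0] [0.359 0.154 0.03 ]
stopper_thick 0.33 [419.0, 213.0, 34.0, 23.0] [ 0.424 -0.466  0.051]
mug_b 0.76 [418.0, 211.0, 40.0, 28.0] [ 0.425 -0.466  0.056]
tape_roll 0.77 [258.0, 164.0, 26.0, 26.0] [0.661 0.109 0.021]
tape_roll 0.59 [347.0, 204.0, 44.0, 43.0] [ 0.473 -0.198  0.075]
teal_cup 0.55 [205.0, 244.0, 26.0, 18.0] [0.376 0.329 0.019]
side [[-1.0, 0.02, -0.05, 0.58], [0.05, 0.48, -0.88, 1.35], [0.01, -0.88, -0.48, 0.84], [0.0, 0.0, 0.0, 1.0]] [[450.0, 0.0, 316.0], [0.0, 450.0, 200.0], [0.0, 0.0, 1.0]]
press 0.71 [324.0, 205.0, 42.0, 73.0] [ 0.474 -0.09   0.046]
press_ram 0.42 [323.0, 202.0, 7.0, 10.0] [ 0.47  -0.091  0.053]
handle 0.45 [336.0, 172.0, 8.0, 11.0] [ 0.419 -0.212  0.116]
stopper_slim 0.67 [327.0, 259.0, 14.0, 13.0] [0.49  0.216 0.025]
stopper_slim 0.57 [352.0, 261.0, 6.0, 16.0] [0.407 0.248 0.029]
stopper_slim 0.54 [362.0, 248.0, 14.0, 12.0] [0.361 0.164 0.027]
stopper_thick 0.49 [314.0, 278.0, 12.0, 17.0] [0.523 0.319 0.029]
mug_b 0.65 [328.0, 160.0, 19.0, 28.0] [ 0.428 -0.427  0.078]
tape_roll 0.65 [272.0, 244.0, 27.0, 23.0] [0.658 0.134 0.019]
teal_cup 0.62 [369.0, 273.0, 20.0, 30.0] [0.374 0.337 0.045]
1.0 [0.21281629 0.64060167 0.25029996] [ 0.69802088  0.1129412   0.69804145 -0.11291266] [ 0.45968655 -0.05837466  0.09664662] 0.019
```

Run:
```python
import cv2,numpy as np
t=cv2.imread("pics/top0.png")[140:280,180:400];s=cv2.imread("pics/side0.png")[140:310,250:400]
t=cv2.resize(t,(800,509),interpolation=cv2.INTER_CUBIC);s=cv2.resize(s,None,fx=3.5,fy=3.5,interpolation=cv2.INTER_CUBIC)
cv2.imwrite("pics/t1.png",t);cv2.imwrite("pics/s1.png",s)
```

```text
(no output)
```

View pics/t1.png

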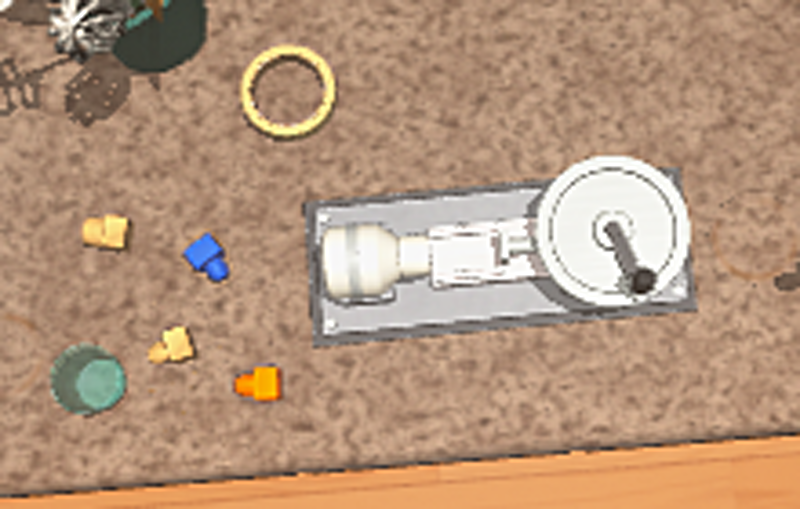

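View pics/s1.png

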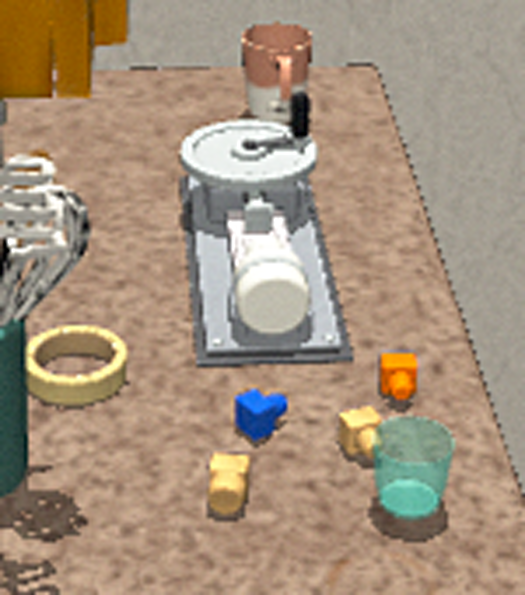

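The two wooden stoppers in the full top picture are A at about (209,204) and B at about (227,235), next to the cup. B's nose looks narrow and A's looks nearly as wide as its head, so B should be the slim one. I'll confirm that in a crop and measure the geometry.

Run:
```python
from h import *
from scipy.optimize import least_squares
cs={n:read_camera(n) for n in("top","side")}
t=cs["top"]["pixels"][190:250,195:275];s=cs["side"]["pixels"][235:295,295:375]
f=lambda i:cv2.resize(i,(400,300),interpolation=cv2.INTER_CUBIC)
cv2.imwrite("pics/w2.png",np.hstack([f(t),f(s)]))
for n,c in cs.items():
    p=cloud(c).reshape(-1,3);px=c["pixels"].reshape(-1,3).astype(int)
    ok=np.isfinite(p[:,0]);p=p[ok];px=px[ok]
    X,Y,Z=p.T
    m=(X>.36)&(X<.6)&(Y>-.34)&(Y<.13)
    b=p[m&(Z>.005)]
    print(n,"table z",np.median(Z[(X>.3)&(X<.6)&(Y>.12)&(Y<.2)]).round(4))
    r=cv2.minAreaRect(b[:,:2].astype(np.float32));print("rect",r)
    w=p[m&(abs(Z-.077)<.006)&(Y<-.1)]
    g=least_squares(lambda q:np.minimum(0,0)+np.hypot(w[:,0]-q[0],w[:,1]-q[1])*0+0,[0,0]) if 0 else None
    if len(w)>5:
        print("wheel minEnclosing",cv2.minEnclosingCircle(w[:,:2].astype(np.float32)),np.median(w,0))
    h=p[m&(Z>.095)];print("handle",len(h),h.mean(0).round(4),h.min(0).round(3),h.max(0).round(3))
    # bottle ridge: points z>.06, Y>-.05
    k=p[m&(Z>.06)&(Y>-.06)];print("bottle",k.mean(0).round(4),k.min(0).round(3),k.max(0).round(3), k[:,2].max())
    q=np.polyfit(k[:,1],k[:,0],1);print("bottle axis x=a*y+b",q)
    wood=m*0+((X>.3)&(X<.6)&(Y>.18)&(Y<.36)&(Z>.008)&(Z<.045)&(px[:,2]-px[:,0]>60)&(px[:,2]>150))
    wood=wood.astype(bool)&~((X<.385)&(Y<.19))
    W=p[wood];
    for nm,S in(("B",W[W[:,0]<.46]),("A",W[W[:,0]>=.46])):
        print(nm,len(S),S.mean(0).round(4),S.min(0).round(3),S.max(0).round(3))
        T=S[S[:,2]>.028]; 
        if nm=="B":print(np.c_[S].round(3).tolist() if n=="top" else T.round(3).tolist())
```

```text
top table z 0.7571
rect ((0.4801773130893707, -0.1034509688615799), (0.23964229226112366, 0.4668424427509308), 0.0006008095806464553)
wheel minEnclosing ((0.47588860988616943, -0.1982349306344986), 0.07560666650533676) [ 0.47678193 -0.19462539  0.07565128]
handle 20952 [ 0.594  -0.0675  0.8094] [ 0.408 -0.271  0.098] [0.6  0.13 0.99]
bottle [0.5892 0.0414 0.7896] [ 0.434 -0.06   0.06 ] [0.6  0.13 0.99] 0.9904538274346866
bottle axis x=a*y+b [0.00563877 0.58892873]
B 84 [0.4014 0.2435 0.0279] [0.327 0.221 0.008] [0.42  0.267 0.036]
[[0.42, 0.241, 0.031], [0.42, 0.238, 0.029], [0.42, 0.235, 0.028], [0.419, 0.23, 0.031], [0.417, 0.249, 0.027], [0.417, 0.245, 0.031], [0.417, 0.242, 0.028], [0.416, 0.238, 0.032], [0.415, 0.234, 0.034], [0.415, 0.231, 0.031], [0.413, 0.248, 0.033], [0.413, 0.245, 0.03], [0.413, 0.241, 0.031], [0.413, 0.238, 0.03], [0.412, 0.235, 0.029], [0.412, 0.23, 0.032], [0.412, 0.227, 0.031], [0.409, 0.248, 0.033], [0.41, 0.246, 0.03], [0.409, 0.241, 0.033], [0.409, 0.238, 0.03], [0.408, 0.234, 0.033], [0.408, 0.231, 0.03], [0.408, 0.227, 0.033], [0.409, 0.263, 0.018]
[... 2797 characters left out ...]
2, 0.242, 0.031], [0.409, 0.243, 0.031], [0.406, 0.245, 0.033], [0.403, 0.241, 0.029], [0.401, 0.246, 0.033], [0.398, 0.248, 0.035], [0.395, 0.247, 0.034], [0.391, 0.242, 0.03], [0.388, 0.245, 0.032], [0.416, 0.248, 0.031], [0.413, 0.252, 0.034], [0.411, 0.253, 0.035], [0.407, 0.249, 0.032], [0.404, 0.249, 0.032], [0.401, 0.251, 0.033], [0.398, 0.248, 0.031], [0.394, 0.246, 0.029], [0.391, 0.247, 0.03], [0.416, 0.249, 0.029], [0.413, 0.25, 0.029], [0.411, 0.255, 0.032], [0.407, 0.251, 0.029], [0.404, 0.249, 0.028], [0.402, 0.255, 0.029], [0.398, 0.255, 0.029], [0.395, 0.255, 0.028], [0.4, 0.263, 0.03], [0.403, 0.267, 0.03]]
A 150 [0.5241 0.3135 0.0274] [0.507 0.284 0.008] [0.54  0.335 0.037]
```

View pics/w2.png

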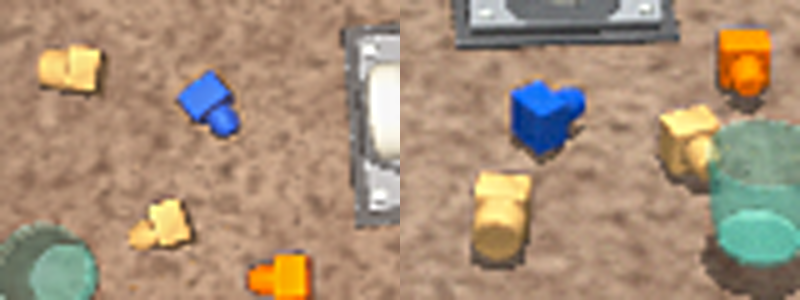

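B (227,235) is the slim stopper: its nose is clearly narrower than its head, while A's nose is nearly head-width. Next I'll check for obstacles in the full picture and fit the poses.

Run:
```python
from h import *
from scipy.optimize import minimize
cs={n:read_camera(n) for n in("top","side")}
a=np.hstack([cv2.resize(cs[n]["pixels"],(400,250),interpolation=cv2.INTER_AREA) for n in cs]);
D=np.hstack([cv2.resize(np.clip(np.nan_to_num(cloud(cs[n])[...,2])*250,0,255).astype(np.uint8),(400,250)) for n in cs])
cv2.imwrite("pics/full3.png",np.vstack([a,cv2.applyColorMap(D,cv2.COLORMAP_JET)]))
from scipy.spatial.transform import Rotation as R
def sdrect(P,cx,cy,hx,hy):
    d=np.abs(P-[cx,cy])-[hx,hy];return np.hypot(*np.maximum(d,0).T)+np.minimum(d.max(1),0)
for n,c in cs.items():
    p=cloud(c).reshape(-1,3);px=c["pixels"].reshape(-1,3).astype(int)
    ok=np.isfinite(p[:,0]);p=p[ok];px=px[ok];X,Y,Z=p.T
    m=(X>.36)&(X<.6)&(Y>-.34)&(Y<.13)&(Z<.16)
    b=p[m&(Z>.007)];r=cv2.minAreaRect(b[:,:2].astype(np.float32));print(n,"rect",np.round(r[0],4),np.round(r[1],4),r[2],len(b))
    w=p[m&(Z>.068)&(Z<.082)&(Y<-.1)];print("wheel",np.round(cv2.minEnclosingCircle(w[:,:2].astype(np.float32))[0],4))
    h=p[m&(Z>.1)&(px.max(1)<90)];print("handle",len(h),h.mean(0).round(4),h.min(0).round(3),h.max(0).round(3))
    k=p[m&(Z>.055)&(Y>-.05)];print("bottle",k.mean(0).round(4),k.min(0).round(3),k.max(0).round(3),np.polyfit(k[:,1],k[:,0],1).round(3))
    S=p[(X>.38)&(X<.43)&(Y>.215)&(Y<.28)&(Z>.012)&(Z<.045)&(px[:,2]-px[:,0]>60)&(px[:,2]>150)]
    T=S[S[:,2]>.0]
    best=None
    def cost(q):
        cc,s=np.cos(q[2]),np.sin(q[2]);L=(T[:,:2]-q[:2])@np.array([[cc,-s],[s,cc]])
        d=np.minimum(sdrect(L,0,0,.016,.012),sdrect(L,0,.022,.010,.010))
        # full coverage: penalise outside points + distance of top points from head
        H=L[S[:,2]>.0275]; 
        return (np.maximum(d,0)**2).sum()+ .3*((L.mean(0)-[0,.0065])**2).sum()*0 + .2*(np.maximum(sdrect(H,0,0,.016,.012),0)**2).sum()
    for y0 in np.arange(-.6,1.2,.3):
        o=minimize(cost,[S[:,0].mean(),S[:,1].mean()-.006,y0],method="Nelder-Mead")
        if best is None or o.fun<best.fun:best=o
    print("slim",best.x.round(4),best.fun)
    head=S[S[:,2]>.0275];print(cv2.minAreaRect(head[:,:2].astype(np.float32)))
```

```text
top rect [ 0.4767 -0.0947] [0.233  0.4489] 0.6135041117668152 3719
wheel [ 0.4753 -0.1984]
handle 27 [ 0.4163 -0.2162  0.1262] [ 0.408 -0.225  0.102] [ 0.426 -0.209  0.138]
bottle [0.4666 0.0386 0.0745] [ 0.433 -0.018  0.055] [0.504 0.083 0.091] [-0.046  0.468]
slim [0.406  0.239  0.2956] 2.73434333921773e-05
((0.40552183985710144, 0.2393116056919098), (0.03530536964535713, 0.029507452622056007), 73.21781158447266)
side rect [ 0.4798 -0.0903] [0.1637 0.41  ] 1.0172350406646729 2463
wheel [ 0.4726 -0.1994]
handle 45 [ 0.4185 -0.21    0.12  ] [ 0.41  -0.223  0.102] [ 0.427 -0.203  0.138]
bottle [0.4709 0.0628 0.0742] [ 0.433 -0.017  0.056] [0.504 0.09  0.091] [-0.037  0.473]
slim [0.4038 0.2408 0.3359] 2.2196308635534856e-05
((0.403083473443985, 0.24363230168819427), (0.03060786798596382, 0.033571988344192505), 12.963168144226074)
```

View pics/full3.png

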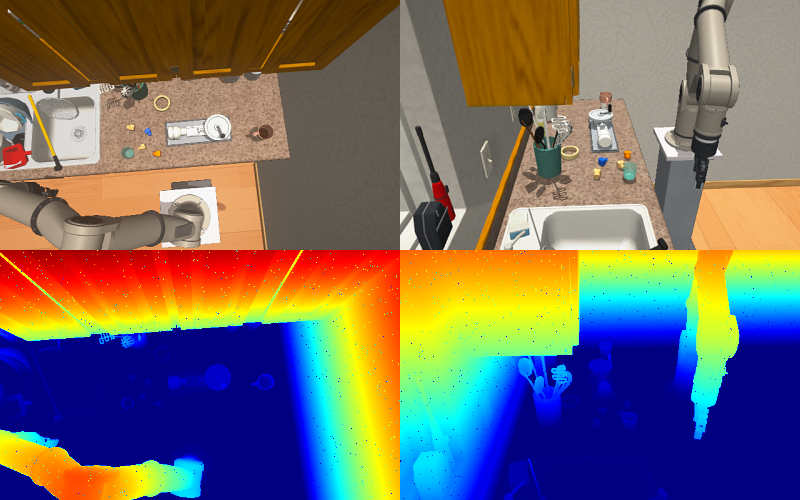

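Full view: a wall cabinet overhangs the far side of the worktop, and the area over the press and stoppers is free. Next I'll fit the press more robustly.

```bash
cat >> h.py <<'E'
from scipy.optimize import least_squares
def press(c):
    c=dict(c);p=cloud(c);px=c["pixels"].astype(int);out={}
    q=p.reshape(-1,3);g=px.reshape(-1,3)
    ok=np.isfinite(q[:,0])&(q[:,0]>.36)&(q[:,0]<.6)&(q[:,1]>-.34)&(q[:,1]<.13)&(q[:,2]<.16);q=q[ok];g=g[ok]
    k=q[(q[:,2]>.053)&(q[:,1]>-.015)&(q[:,1]<.1)]
    r=least_squares(lambda a:np.where(1,np.hypot((k[:,0]-a[0]-a[1]*(k[:,1]-.03)),k[:,2]-a[2])-.036,0),[.467,-.04,.05],loss="soft_l1",f_scale=.002)
    out["bottle x@.03,slope,z"]=r.x.round(4)
    w=q[(q[:,2]>.07)&(q[:,2]<.082)&(q[:,1]<-.1)]
    out["wheel"]=np.round(cv2.minEnclosingCircle(w[:,:2].astype(np.float32)),4) if 0 else [np.round(x,4) for x in cv2.minEnclosingCircle(w[:,:2].astype(np.float32))]
    m=(p[...,2]>.006)&(p[...,0]>.36)&(p[...,0]<.6)&(p[...,1]>-.34)&(p[...,1]<.13)&(p[...,2]<.16)
    n,l,s,_=cv2.connectedComponentsWithStats(cv2.morphologyEx(m.astype(np.uint8),cv2.MORPH_OPEN,np.ones((5,5))));i=1+s[1:,4].argmax()
    out["rect"]=cv2.minAreaRect(p[l==i][:,:2].astype(np.float32))
    return out
E
python3 - <<'E'
from h import *
for n in("top","side"):
    c=read_camera(n);print(n,press(c));p=cloud(c).reshape(-1,3)
    f=p[(p[:,1]>-.3)&(p[:,1]<.35)&(p[:,2]>.3)&(p[:,0]>.4)];print(np.nanpercentile(f,[1,5,50],axis=0).round(3).tolist())
    P=cloud(c)
    m=(P[...,1]>-.06)&(P[...,1]<-.03)&(P[...,0]>.43)&(P[...,0]<.52)&(P[...,2]<.1)
    print(P[m][np.argsort(P[m][:,0])].round(3).tolist() if n=="top" else "")
E
```

```text
top {'bottle x@.03,slope,z': array([ 0.4789, -0.301 ,  0.0475]), 'wheel': [array([ 0.4762, -0.1974]), np.float64(0.0755)], 'rect': ((0.4835091531276703, -0.08925695717334747), (0.37241074442863464, 0.1635994017124176), 89.8070068359375)}
[[0.593, -0.292, 0.528], [0.593, -0.25, 0.57], [0.595, 0.053, 0.84]]
[[0.431, -0.051, 0.02], [0.431, -0.059, 0.012], [0.432, -0.055, 0.012], [0.432, -0.048, 0.013], [0.432, -0.04, 0.015], [0.432, -0.044, 0.012], [0.433, -0.037, 0.015], [0.434, -0.033, 0.01], [0.435, -0.055, 0.017], [0.435, -0.052, 0.015], [0.435, -0.059, 0.01], [0.436, -0.044, 0.014], [0.436, -0.048, 0.009], [0.436, -0.041, 0.012], [0.437, -0.033, 0.014], [0.437, -0.037, 0.012], [0.438, -0.056, 0.02], [0.439, -0.059, 0.011], [0.439, -0.045, 0.017], [0.439, -0.048, 0.015], [0.439, -0.052, 0.011], [0.44, -0.041, 0.012], [0.441, -0.037, 0.011], [0.441, -0.042, 0.031], [0.441, -0.031, 0.034], [0.441, -0.059, 0.018], [0.442, -0.033, 0.006], [0.442, -0.038, 0.028], [0.442, -0.034, 0.028], [0.442, -0.049, 0.019], [0.442, -0.045, 0.019], [0.442, -0.056, 0.013], [0.443, -0.06, 0.034], [0.443,
[... 3509 characters left out ...]
.035, 0.009], [0.514, -0.058, 0.012], [0.514, -0.054, 0.013], [0.514, -0.05, 0.012], [0.515, -0.035, 0.017], [0.515, -0.043, 0.014], [0.516, -0.032, 0.013], [0.516, -0.046, 0.007], [0.516, -0.039, 0.007], [0.518, -0.054, 0.014], [0.518, -0.047, 0.015], [0.518, -0.05, 0.014], [0.518, -0.058, 0.009], [0.519, -0.043, 0.012], [0.519, -0.036, 0.013], [0.519, -0.039, 0.012], [0.519, -0.032, 0.014]]
side {'bottle x@.03,slope,z': array([0.4606, 0.238 , 0.0479]), 'wheel': [array([ 0.4759, -0.1981]), np.float64(0.0829)], 'rect': ((0.4744437336921692, -0.08950434625148773), (0.38261744379997253, 0.14455965161323547), 89.89028930664062)}
[[0.593, -0.138, 0.3], [0.593, 0.005, 0.303], [0.7, 0.305, 0.327]]
```

```bash
python3 -m jog '[{"dx":0.02,"dy":-0.05,"rz":-8},{"dx":0.04,"dy":-0.1,"rz":-16},{"dx":0.06,"dy":-0.15,"rz":-24},{"dx":0.09,"dy":-0.2,"rz":-32},{"dx":0.11,"dy":-0.24,"rz":-40},{"dx":0.135,"dy":-0.28,"rz":-46},{"dx":0.16,"dy":-0.32,"rz":-54,"dz":-0.02},{"dx":0.18,"dy":-0.36,"rz":-54,"dz":-0.05},{"dx":0.192,"dy":-0.4,"rz":-54,"dz":-0.09,"gripper":0.3},{"dx":0.192,"dy":-0.4,"rz":-54,"dz":-0.13,"gripper":0.3}]' 20
```

```text
$[0]: bad value
```

```bash
python3 -m jog '[{"gripper":0,"dx":0.02,"dy":-0.045,"dz":0,"rx":0,"ry":0,"rz":-8},{"gripper":0,"dx":0.04,"dy":-0.09,"dz":0,"rx":0,"ry":0,"rz":-16},{"gripper":0,"dx":0.06,"dy":-0.13,"dz":0,"rx":0,"ry":0,"rz":-24},{"gripper":0,"dx":0.09,"dy":-0.17,"dz":0,"rx":0,"ry":0,"rz":-32},{"gripper":0,"dx":0.11,"dy":-0.21,"dz":0,"rx":0,"ry":0,"rz":-40},{"gripper":0,"dx":0.135,"dy":-0.25,"dz":0,"rx":0,"ry":0,"rz":-46},{"gripper":0.2,"dx":0.16,"dy":-0.29,"dz":-0.02,"rx":0,"ry":0,"rz":-54},{"gripper":0.2,"dx":0.18,"dy":-0.33,"dz":-0.05,"rx":0,"ry":0,"rz":-54},{"gripper":0.2,"dx":0.187,"dy":-0.37,"dz":-0.09,"rx":0,"ry":0,"rz":-54},{"gripper":0.2,"dx":0.192,"dy":-0.401,"dz":-0.13,"rx":0,"ry":0,"rz":-54}]' 20
```

```text
t: 2.3
eef_pos: [0.4048, 0.2461, 0.13]
tool_rot: [0.571, 0.419, 0.57, -0.417]
contact_force: [0.2, 1.1, -0.7]
gripper_width: 0.8
```

```bash
python3 -m jog '[{"gripper":0.2,"dx":0,"dy":0,"dz":-0.03,"rx":0,"ry":0,"rz":0},{"gripper":0.2,"dx":0,"dy":0,"dz":-0.06,"rx":0,"ry":0,"rz":0},{"gripper":0.2,"dx":0,"dy":0,"dz":-0.091,"rx":0,"ry":0,"rz":0},{"gripper":0.2,"dx":0,"dy":0,"dz":-0.091,"rx":0,"ry":0,"rz":0},{"gripper":0.9,"dx":0,"dy":0,"dz":-0.091,"rx":0,"ry":0,"rz":0},{"gripper":0.9,"dx":0,"dy":0,"dz":-0.091,"rx":0,"ry":0,"rz":0},{"gripper":0.9,"dx":0,"dy":0,"dz":-0.091,"rx":0,"ry":0,"rz":0},{"gripper":0.9,"dx":0,"dy":0,"dz":-0.091,"rx":0,"ry":0,"rz":0},{"gripper":0.9,"dx":0,"dy":0,"dz":-0.091,"rx":0,"ry":0,"rz":0},{"gripper":0.9,"dx":0,"dy":0,"dz":-0.091,"rx":0,"ry":0,"rz":0}]' 30
```

```text
t: 3.3
eef_pos: [0.4044, 0.2483, 0.0407]
tool_rot: [0.571, 0.419, 0.571, -0.416]
contact_force: [-0.6, -0.6, 7.4]
gripper_width: 0.366
```

Run:
```python
from h import *
a=[]
for n,(u,v) in(("top",(228,233)),("side",(352,261))):
    c=read_camera(n);a.append(cv2.resize(c["pixels"][v-40:v+35,u-50:u+50],(400,300),interpolation=cv2.INTER_CUBIC))
cv2.imwrite("pics/g4.png",np.hstack(a))
```

```text
(no output)
```

View pics/g4.png

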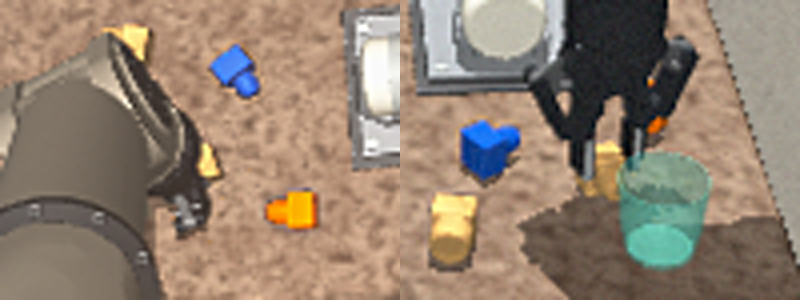

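The grip sits about 8 mm too far along the nose and 12 mm too high, because the last row of the earlier move fell short. I'll open and grip again.

```bash
python3 -m jog '[{"gripper":0.3,"dx":0,"dy":0,"dz":0,"rx":0,"ry":0,"rz":0},{"gripper":0.3,"dx":0,"dy":0,"dz":0,"rx":0,"ry":0,"rz":0},{"gripper":0.3,"dx":0,"dy":0,"dz":0,"rx":0,"ry":0,"rz":0},{"gripper":0.3,"dx":0.001,"dy":-0.007,"dz":0,"rx":0,"ry":0,"rz":0},{"gripper":0.3,"dx":0.001,"dy":-0.007,"dz":-0.012,"rx":0,"ry":0,"rz":0},{"gripper":0.3,"dx":0.001,"dy":-0.007,"dz":-0.012,"rx":0,"ry":0,"rz":0},{"gripper":0.3,"dx":0.001,"dy":-0.007,"dz":-0.012,"rx":0,"ry":0,"rz":0}]'
python3 - <<'E'
from h import *
a=[]
for n,(u,v) in(("top",(228,233)),("side",(352,261))):
    c=read_camera(n);a.append(cv2.resize(c["pixels"][v-25:v+20,u-30:u+30],(400,300),interpolation=cv2.INTER_CUBIC))
    p=cloud(c);px=c["pixels"].astype(int)
    m=(px[...,2]-px[...,0]>60)&(px[...,2]>150)&(p[...,0]>.38)&(p[...,0]<.43)&(p[...,1]>.2)&(p[...,1]<.29)
    S=p[m];print(n,S.mean(0).round(4),S.min(0).round(3),S.max(0).round(3))
cv2.imwrite("pics/g5.png",np.hstack(a))
E
```

```text
t: 4.1
eef_pos: [0.4041, 0.2401, 0.0264]
tool_rot: [0.57, 0.417, 0.571, -0.418]
contact_force: [-0.7, -0.2, -0.5]
gripper_width: 0.698
top [0.4033 0.2151 0.003 ] [ 0.38   0.201 -0.007] [0.43  0.229 0.144]
side [0.4071 0.2495 0.0269] [0.391 0.225 0.004] [0.424 0.272 0.037]
```

View pics/g5.png

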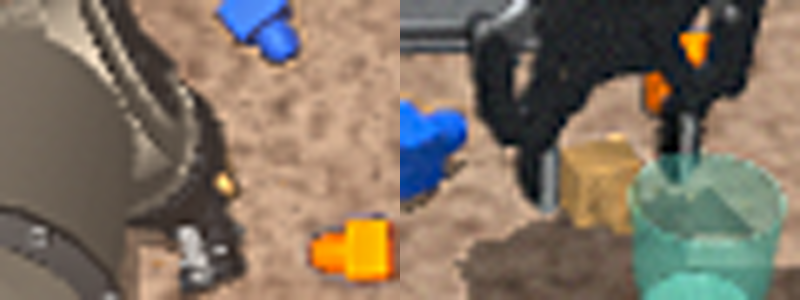

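The stopper stands between the fingers, head at about (600,185) in the side crop. Closing now.

```bash
python3 -m jog '[{"gripper":0.9,"dx":0,"dy":0,"dz":0.003,"rx":0,"ry":0,"rz":0},{"gripper":0.9,"dx":0,"dy":0,"dz":0.003,"rx":0,"ry":0,"rz":0},{"gripper":0.9,"dx":0,"dy":0,"dz":0.003,"rx":0,"ry":0,"rz":0},{"gripper":0.9,"dx":0,"dy":0,"dz":0.003,"rx":0,"ry":0,"rz":0},{"gripper":0.9,"dx":0,"dy":0,"dz":0.003,"rx":0,"ry":0,"rz":0},{"gripper":0.9,"dx":0,"dy":0,"dz":0.02,"rx":0,"ry":0,"rz":0},{"gripper":0.9,"dx":0,"dy":0,"dz":0.06,"rx":0,"ry":0,"rz":0},{"gripper":0.9,"dx":0,"dy":-0.0,"dz":0.11,"rx":0,"ry":0,"rz":0},{"gripper":0.9,"dx":0,"dy":0,"dz":0.11,"rx":0,"ry":0,"rz":0}]' 40
python3 - <<'E'
from station import *
o=get_obs();print(o["eef_pos"],o["gripper_width"],o["contact_force"])
E
```

```text
t: 5.1
eef_pos: [0.4076, 0.2426, 0.1424]
tool_rot: [0.571, 0.421, 0.57, -0.414]
contact_force: [0.9, 0.1, 0.4]
gripper_width: 0.371
[0.40764431 0.24256903 0.14244465] 0.37057692969389905 [0.93416    0.05607056 0.41001937]
```

```bash
python3 -m jog '[{"gripper":0.9,"dx":0.004,"dy":-0.02,"dz":0,"rx":0,"ry":0,"rz":-1},{"gripper":0.9,"dx":0.014,"dy":-0.06,"dz":0,"rx":0,"ry":0,"rz":-3},{"gripper":0.9,"dx":0.022,"dy":-0.1,"dz":0,"rx":0,"ry":0,"rz":-6},{"gripper":0.9,"dx":0.03,"dy":-0.14,"dz":0,"rx":0,"ry":0,"rz":-9},{"gripper":0.9,"dx":0.038,"dy":-0.18,"dz":0,"rx":0,"ry":0,"rz":-11},{"gripper":0.9,"dx":0.046,"dy":-0.22,"dz":0,"rx":0,"ry":0,"rz":-13},{"gripper":0.9,"dx":0.054,"dy":-0.26,"dz":0,"rx":0,"ry":0,"rz":-15},{"gripper":0.9,"dx":0.06,"dy":-0.29,"dz":0,"rx":0,"ry":0,"rz":-15},{"gripper":0.9,"dx":0.064,"dy":-0.308,"dz":0,"rx":0,"ry":0,"rz":-15},{"gripper":0.9,"dx":0.064,"dy":-0.308,"dz":0,"rx":0,"ry":0,"rz":-15}]'
python3 - <<'E'
from h import *
from scipy.spatial.transform import Rotation as R
o=get_obs();q=o["tool_rot"];M=R.from_quat([*q[1:],q[0]]).as_matrix();print(o["eef_pos"],"jaw yaw",np.degrees(np.arctan2(M[1,1],M[0,1])),"down",M[:,0])
a=[]
for n,(u,v) in(("top",(315,205)),("side",(323,190))):
    c=read_camera(n);a.append(cv2.resize(c["pixels"][v-37:v+38,u-50:u+50],(400,300),interpolation=cv2.INTER_CUBIC))
    p=cloud(c);px=c["pixels"].astype(int)
    m=(px[...,2]-px[...,0]>60)&(px[...,2]>130)&(p[...,0]>.42)&(p[...,0]<.52)&(p[...,1]>-.12)&(p[...,1]<.0)&(p[...,2]>.08)
    S=p[m];print(n,len(S),S.mean(0).round(4),S.min(0).round(3),S.max(0).round(3))
cv2.imwrite("pics/p6.png",np.hstack(a))
E
```

```text
t: 6.1
eef_pos: [0.4675, -0.0714, 0.1363]
tool_rot: [0.51, 0.489, 0.51, -0.491]
contact_force: [0.3, -0.8, -1.0]
gripper_width: 0.365
[ 0.46745322 -0.0713859   0.13625308] jaw yaw 2.2633277494672233 down [-0.00147591 -0.00171359 -0.99999744]<stdin>:9: RuntimeWarning: Mean of empty slice.
  ret = um.true_divide(
Traceback (most recent call last):
ValueError: zero-size array to reduction operation minimum which has no identity
```

```bash
python3 -m jog '[{"gripper":0.9,"dx":0.004,"dy":0.006,"dz":0,"rx":0,"ry":0,"rz":0},{"gripper":0.9,"dx":0.004,"dy":0.006,"dz":-0.03,"rx":0,"ry":0,"rz":0},{"gripper":0.9,"dx":0.004,"dy":0.006,"dz":-0.03,"rx":0,"ry":0,"rz":0},{"gripper":0.9,"dx":0.004,"dy":0.006,"dz":-0.03,"rx":0,"ry":0,"rz":0}]'
python3 - <<'E'
from h import *
a=[]
for n,(u,v) in(("top",(315,205)),("side",(323,195))):
    c=read_camera(n);a.append(cv2.resize(c["pixels"][v-30:v+30,u-40:u+40],(400,300),interpolation=cv2.INTER_CUBIC))
    p=cloud(c);px=c["pixels"].astype(int)
    m=(px[...,2]-px[...,0]>45)&(px[...,2]>100)&(p[...,0]>.42)&(p[...,0]<.52)&(p[...,1]>-.12)&(p[...,1]<.02)&(p[...,2]>.06)
    S=p[m];print(n,len(S),S.round(3).tolist()[:60])
cv2.imwrite("pics/p7.png",np.hstack(a))
print(get_obs()["eef_pos"])
E
```

```text
t: 6.55
eef_pos: [0.4718, -0.0605, 0.1068]
tool_rot: [0.511, 0.488, 0.512, -0.489]
contact_force: [-0.8, -0.1, 0.1]
gripper_width: 0.361
top 3 [[0.455, -0.016, 0.494], [0.435, -0.093, 0.492], [0.424, -0.09, 0.485]]
side 90 [[0.481, -0.07, 0.111], [0.478, -0.07, 0.111], [0.474, -0.078, 0.107], [0.467, -0.066, 0.113], [0.463, -0.071, 0.11], [0.46, -0.072, 0.11], [0.457, -0.066, 0.113], [0.481, -0.07, 0.107], [0.478, -0.066, 0.11], [0.475, -0.066, 0.109], [0.471, -0.063, 0.111], [0.467, -0.069, 0.108], [0.464, -0.059, 0.113], [0.46, -0.065, 0.11], [0.457, -0.064, 0.11], [0.482, -0.057, 0.11], [0.479, -0.055, 0.111], [0.475, -0.061, 0.108], [0.472, -0.053, 0.112], [0.468, -0.057, 0.11], [0.464, -0.058, 0.109], [0.461, -0.052, 0.112], [0.458, -0.055, 0.111], [0.483, -0.049, 0.11], [0.479, -0.051, 0.109], [0.476, -0.046, 0.112], [0.472, -0.053, 0.108], [0.468, -0.052, 0.109], [0.465, -0.052, 0.108], [0.461, -0.056, 0.106], [0.458, -0.054, 0.107], [0.482, -0.052, 0.105], [0.479, -0.053, 0.104], [0.475, -0.051, 0.105], [0.472, -0.052, 0.104], [0.469, -0.045, 0.108], [0.465, -0.051, 0.105], [0.461, -0.051, 0.105], [0.457, -0.058, 0.101], [0.486, -0.046, 0.104], [0.482, -0.055, 0.099], [0.479, -0.053, 0.1], [0.476, -0.045, 0.104], [0.473, -0.037, 0.109], [0.469, -0.048, 0.103], [0.465, -0.051, 0.101], [0.461, -0.049, 0.102], [0.457, -0.056, 0.098], [0.486, -0.052, 0.097], [0.482, -0.056, 0.095], [0.479, -0.05, 0.098], [0.476, -0.039, 0.103], [0.473, -0.04, 0.103], [0.47, -0.035, 0.106], [0.465, -0.046, 0.1], [0.462, -0.045, 0.1], [0.457, -0.058, 0.093], [0.486, -0.053, 0.092], [0.483, -0.048, 0.095], [0.48, -0.04, 0.099]]
[ 0.47279046 -0.06098729  0.1076874 ]
```

View pics/p7.png

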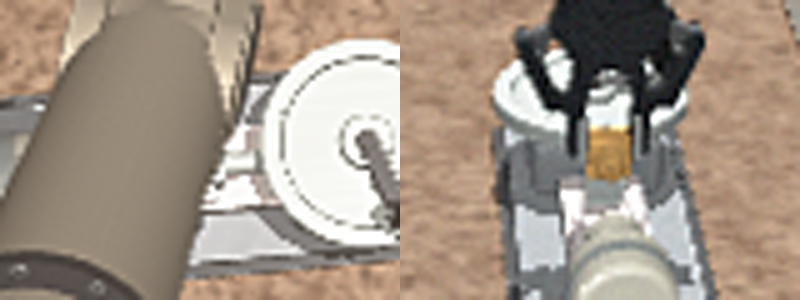

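Run:
```python
from h import *
for i in range(2):
    c=read_camera("side");p=cloud(c).reshape(-1,3);p=p[np.isfinite(p[:,0])]
    for y0 in(-.085,-.075,-.065,-.055,-.045,-.035,-.025,-.012,-.002):
        m=(abs(p[:,1]-y0)<.005)&(p[:,0]>.42)&(p[:,0]<.53)&(p[:,2]>.025)&(p[:,2]<.06)
        x=p[m][:,0];l=p[m&(p[:,2]>.0375)&(p[:,2]<.05)][:,0]
        print(y0,np.sort(x)[[0,1,-2,-1]].round(4) if len(x)>3 else x,((x.min()+x.max())/2).round(4) if len(x) else "","| high",np.sort(l).round(3).tolist())
```

```text
-0.085 [0.4428 0.4432 0.4945 0.4977] 0.4703 | high [0.447, 0.451, 0.458, 0.458, 0.461, 0.461, 0.462, 0.465, 0.468, 0.468, 0.472, 0.472, 0.472, 0.476, 0.476, 0.479, 0.48, 0.48, 0.483, 0.483, 0.487, 0.491, 0.495]
-0.075 [0.4472 0.451  0.4949 0.4983] 0.4727 | high [0.447, 0.451, 0.451, 0.458, 0.469, 0.476, 0.481, 0.491, 0.495, 0.498]
-0.065 [0.4405 0.4446 0.4988 0.4989] 0.4697 | high [0.445, 0.448, 0.452, 0.492, 0.492, 0.495, 0.495, 0.499]
-0.055 [0.4416 0.4418 0.4994 0.4996] 0.4706 | high [0.446, 0.449, 0.492, 0.493, 0.496, 0.496]
-0.045 [0.446  0.4892 0.5001 0.5003] 0.4732 | high [0.446, 0.489, 0.49]
-0.035 [0.4901 0.4934 0.4972 0.5005] 0.4953 | high [0.49, 0.493, 0.494]
-0.025 [0.49420226 0.4904342  0.49759382] 0.494 | high [0.49, 0.494]
-0.012 [0.49479358] 0.4948 | high [0.495]
-0.002 []  | high []
-0.085 [0.4425 0.4431 0.4977 0.498 ] 0.4703 | high [0.447, 0.45, 0.454, 0.457, 0.457, 0.458, 0.461, 0.461, 0.462, 0.465, 0.469, 0.469, 0.472, 0.476, 0.476, 0.476, 0.479, 0.48, 0.48, 0.483, 0.483, 0.483, 0.491, 0.494, 0.498]
-0.075 [0.4438 0.4472 0.4949 0.4984] 0.4711 | high [0.447, 0.451, 0.451, 0.48, 0.491, 0.491, 0.495]
-0.065 [0.4409 0.4481 0.4956 0.4988] 0.4699 | high [0.448, 0.448, 0.452, 0.485, 0.492, 0.495, 0.496]
-0.055 [0.4419 0.4457 0.4995 0.4998] 0.4708 | high [0.442, 0.446, 0.449, 0.489, 0.492, 0.496]
-0.045 [0.4425 0.4466 0.5003 0.5003] 0.4714 | high [0.443, 0.447, 0.489, 0.493]
-0.035 [0.4933 0.4935 0.4973 0.4973] 0.4953 | high [0.493, 0.493]
-0.025 [0.49039572 0.49403002 0.49032113] 0.4922 | high [0.49, 0.49, 0.494]
-0.012 []  | high []
-0.002 [0.48839214] 0.4884 | high []
```

```bash
python3 -m jog '[{"gripper":0.9,"dx":-0.001,"dy":-0.003,"dz":-0.01,"rx":0,"ry":0,"rz":0},{"gripper":0.9,"dx":-0.001,"dy":-0.003,"dz":-0.02,"rx":0,"ry":0,"rz":0},{"gripper":0.9,"dx":-0.001,"dy":-0.003,"dz":-0.028,"rx":0,"ry":0,"rz":0},{"gripper":0.9,"dx":-0.001,"dy":-0.003,"dz":-0.034,"rx":0,"ry":0,"rz":0},{"gripper":0.9,"dx":-0.001,"dy":-0.003,"dz":-0.036,"rx":0,"ry":0,"rz":0},{"gripper":0.9,"dx":-0.001,"dy":-0.003,"dz":-0.038,"rx":0,"ry":0,"rz":0},{"gripper":0.9,"dx":-0.001,"dy":-0.003,"dz":-0.038,"rx":0,"ry":0,"rz":0}]'
```

```text
t: 7.45
eef_pos: [0.4715, -0.0645, 0.0689]
tool_rot: [0.511, 0.488, 0.511, -0.489]
contact_force: [-0.1, 1.7, 0.2]
gripper_width: 0.368
```

```bash
python3 -m jog '[{"gripper":0.9,"dx":0,"dy":0,"dz":-0.001,"rx":0,"ry":0,"rz":0},{"gripper":0.9,"dx":0,"dy":0,"dz":-0.002,"rx":0,"ry":0,"rz":0},{"gripper":0.9,"dx":0,"dy":0,"dz":-0.003,"rx":0,"ry":0,"rz":0},{"gripper":0.9,"dx":0,"dy":0,"dz":-0.004,"rx":0,"ry":0,"rz":0},{"gripper":0.9,"dx":0,"dy":0,"dz":-0.004,"rx":0,"ry":0,"rz":0}]'
```

```text
t: 7.95
eef_pos: [0.4721, -0.0642, 0.0657]
tool_rot: [0.511, 0.489, 0.511, -0.488]
contact_force: [-2.5, 0.8, 11.3]
gripper_width: 0.366
```

```bash
python3 -m jog '[{"gripper":0.9,"dx":-0.001,"dy":0,"dz":0.001,"rx":0,"ry":0,"rz":0},{"gripper":0.9,"dx":-0.0015,"dy":0,"dz":0.001,"rx":0,"ry":0,"rz":0},{"gripper":0.9,"dx":-0.0015,"dy":0,"dz":0.001,"rx":0,"ry":0,"rz":0},{"gripper":0.9,"dx":-0.0015,"dy":0,"dz":0,"rx":0,"ry":0,"rz":0},{"gripper":0.9,"dx":-0.0015,"dy":0,"dz":0,"rx":0,"ry":0,"rz":0}]'
python3 - <<'E'
from h import *
c=read_camera("side");cv2.imwrite("pics/c8.png",cv2.resize(c["pixels"][172:232,285:365],(800,600),interpolation=cv2.INTER_CUBIC))
E
```

```text
t: 8.45
eef_pos: [0.4706, -0.0644, 0.0656]
tool_rot: [0.511, 0.489, 0.511, -0.488]
contact_force: [-1.5, 0.1, 12.9]
gripper_width: 0.367
```

View pics/c8.png

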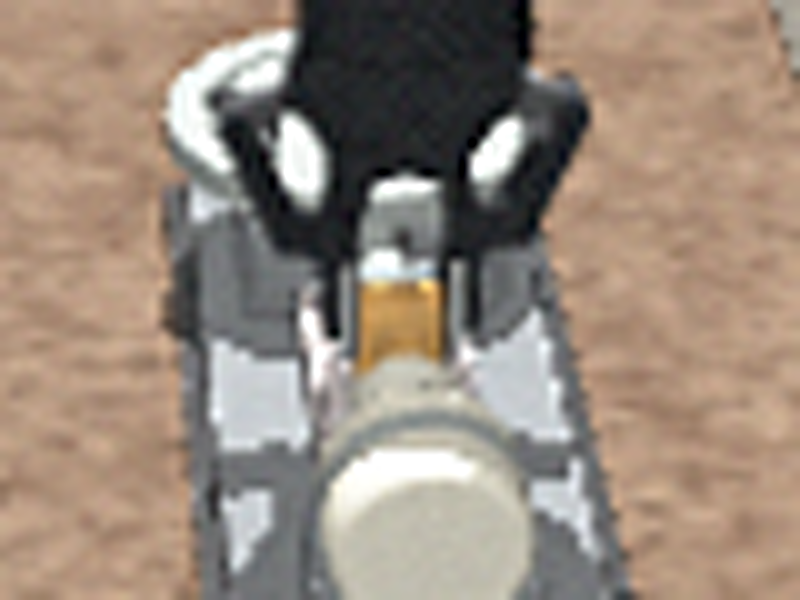

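Head lies between the lips at about (400,325) with the ram behind it, and the vertical contact force stayed the same after the sideways shift, so it is on the floor. I'll relax the push and release it.

```bash
python3 -m jog '[{"gripper":0.9,"dx":0.0005,"dy":0,"dz":0.002,"rx":0,"ry":0,"rz":0},{"gripper":0.9,"dx":0.0005,"dy":0,"dz":0.002,"rx":0,"ry":0,"rz":0},{"gripper":0.5,"dx":0.0005,"dy":0,"dz":0.002,"rx":0,"ry":0,"rz":0},{"gripper":0.45,"dx":0.0005,"dy":0,"dz":0.002,"rx":0,"ry":0,"rz":0},{"gripper":0.45,"dx":0.0005,"dy":0,"dz":0.002,"rx":0,"ry":0,"rz":0},{"gripper":0.45,"dx":0.0005,"dy":0,"dz":0.002,"rx":0,"ry":0,"rz":0}]'
```

```text
t: 9.1
eef_pos: [0.4704, -0.0645, 0.0669]
tool_rot: [0.511, 0.488, 0.511, -0.489]
contact_force: [0.6, -0.1, -0.2]
gripper_width: 0.548
```

```bash
python3 -m jog '[{"gripper":0.45,"dx":0,"dy":0,"dz":0.02,"rx":0,"ry":0,"rz":0},{"gripper":0.45,"dx":0,"dy":0,"dz":0.05,"rx":0,"ry":0,"rz":0},{"gripper":0.45,"dx":0,"dy":0,"dz":0.09,"rx":0,"ry":0,"rz":0},{"gripper":0.45,"dx":-0.02,"dy":-0.04,"dz":0.13,"rx":0,"ry":0,"rz":0},{"gripper":0.45,"dx":-0.04,"dy":-0.08,"dz":0.13,"rx":0,"ry":0,"rz":0},{"gripper":0.45,"dx":-0.053,"dy":-0.12,"dz":0.13,"rx":0,"ry":0,"rz":0},{"gripper":0.45,"dx":-0.053,"dy":-0.149,"dz":0.13,"rx":0,"ry":0,"rz":0},{"gripper":0.45,"dx":-0.053,"dy":-0.149,"dz":0.13,"rx":0,"ry":0,"rz":0}]'
python3 - <<'E'
from h import *
c=read_camera("top");s=read_camera("side")
f=lambda i:cv2.resize(i,(400,300),interpolation=cv2.INTER_CUBIC)
cv2.imwrite("pics/c9.png",np.hstack([f(c["pixels"][175:235,280:360]),f(s["pixels"][172:232,285:365])]))
for n,k in(("top",c),("side",s)):
    p=cloud(k);px=k["pixels"].astype(int)
    m=(px[...,2]-px[...,0]>45)&(px[...,2]>100)&(p[...,0]>.44)&(p[...,0]<.5)&(p[...,1]>-.12)&(p[...,1]<.02)&(p[...,2]>.03)&(p[...,2]<.09)
    S=p[m];print(n,len(S),S.mean(0).round(4),np.percentile(S,[3,97],axis=0).round(3).tolist())
    h=p[(px.max(2)<100)&(p[...,2]>.1)&(p[...,2]<.137)&(abs(p[...,0]-.417)<.02)&(abs(p[...,1]+.213)<.02)];print("handle",len(h),h.mean(0).round(4) if len(h) else"")
E
```

```text
t: 9.9
eef_pos: [0.4166, -0.2176, 0.1976]
tool_rot: [0.51, 0.49, 0.509, -0.49]
contact_force: [0.4, -0.0, -0.7]
gripper_width: 0.548
top 88 [ 0.4692 -0.0614  0.0635] [[0.455, -0.08, 0.052], [0.484, -0.037, 0.071]]
handle 0 
side 73 [ 0.4709 -0.056   0.0631] [[0.456, -0.079, 0.049], [0.485, -0.019, 0.071]]
handle 48 [ 0.4186 -0.2115  0.1197]
```

View pics/c9.png

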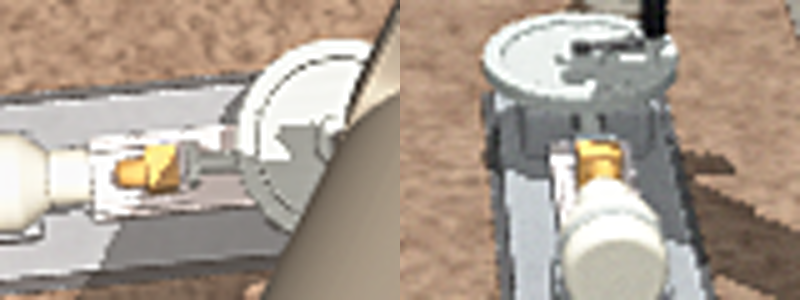

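Run:
```python
from h import *
H=[];N=[]
for n in ("top","side")*3:
    k=read_camera(n);p=cloud(k);px=k["pixels"].astype(int)
    m=(px[...,2]-px[...,0]>50)&(px[...,2]>110)&(p[...,0]>.445)&(p[...,0]<.497)&(p[...,1]>-.1)&(p[...,1]<-.02)&(p[...,2]>.04)&(p[...,2]<.075)
    S=p[m];h=S[(S[:,2]>.0605)];q=S[(S[:,2]<.0605)&(S[:,1]>-.048)]
    hh=h[np.abs(h[:,1]+.067)<.014]
    print(n,"head",h[:,:2].mean(0).round(4),"midx",(np.percentile(h[:,0],[2,98]).mean()).round(4),"nose",q[:,:2].mean(0).round(4),len(q),"rect",[np.round(v,3) for v in cv2.minAreaRect(h[:,:2].astype(np.float32))])
```

```text
top head [ 0.4693 -0.0635] midx 0.4696 nose [ 0.47   -0.0418] 7 rect [array([ 0.47 , -0.059]), array([0.043, 0.03 ]), np.float64(85.49)]
side head [ 0.4699 -0.0581] midx 0.4706 nose [ 0.4769 -0.0473] 2 rect [array([ 0.471, -0.057]), array([0.043, 0.029]), np.float64(86.312)]
top head [ 0.4698 -0.0658] midx 0.47 nose [ 0.4691 -0.0422] 10 rect [array([ 0.47 , -0.061]), array([0.039, 0.03 ]), np.float64(85.594)]
side head [ 0.4702 -0.059 ] midx 0.4705 nose [ 0.4727 -0.0436] 4 rect [array([ 0.47 , -0.057]), array([0.028, 0.044]), np.float64(9.018)]
top head [ 0.4692 -0.0649] midx 0.4695 nose [ 0.4703 -0.0422] 10 rect [array([ 0.47 , -0.059]), array([0.043, 0.03 ]), np.float64(86.896)]
side head [ 0.4706 -0.0585] midx 0.4703 nose [ 0.467  -0.0444] 3 rect [array([ 0.469, -0.053]), array([0.029, 0.054]), np.float64(6.723)]
```

Stopper lies straight: head at about (0.470, -0.065), yaw close to the press's. Now the handle.

```bash
python3 -m jog '[{"gripper":0.45,"dx":0.001,"dy":0.001,"dz":-0.03,"rx":0,"ry":0,"rz":0},{"gripper":0.45,"dx":0.001,"dy":0.001,"dz":-0.055,"rx":0,"ry":0,"rz":0},{"gripper":0.45,"dx":0.001,"dy":0.001,"dz":-0.075,"rx":0,"ry":0,"rz":0},{"gripper":0.45,"dx":0.001,"dy":0.001,"dz":-0.085,"rx":0,"ry":0,"rz":0},{"gripper":0.45,"dx":0.001,"dy":0.001,"dz":-0.085,"rx":0,"ry":0,"rz":0}]' 20
```

```text
t: 10.8
eef_pos: [0.4179, -0.2119, 0.1111]
tool_rot: [0.511, 0.488, 0.512, -0.489]
contact_force: [0.5, -0.4, 0.3]
gripper_width: 0.55
```

Run:
```python
from h import *
print(get_obs()["eef_pos"],get_obs()["contact_force"])
s=read_camera("side");c=read_camera("top")
f=lambda i:cv2.resize(i,(400,300),interpolation=cv2.INTER_CUBIC)
cv2.imwrite("pics/h10.png",np.hstack([f(c["pixels"][188:248,320:400]),f(s["pixels"][140:200,300:380])]))
```

```text
[ 0.41786068 -0.21194861  0.11109186] [ 0.53145394 -0.4491564   0.30583609]
```

View pics/h10.png

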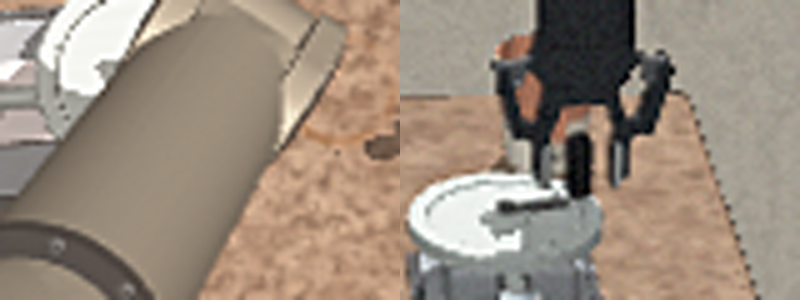

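Handle (578,165 in the crop) is centred between the fingers (543 and 617). Shifting 4 mm in -y and closing at 20 N.

```bash
python3 -m jog '[{"gripper":0.5,"dx":0,"dy":-0.004,"dz":0,"rx":0,"ry":0,"rz":0},{"gripper":0.58,"dx":0,"dy":-0.004,"dz":0,"rx":0,"ry":0,"rz":0},{"gripper":0.64,"dx":0,"dy":-0.004,"dz":0,"rx":0,"ry":0,"rz":0},{"gripper":0.68,"dx":0,"dy":-0.004,"dz":0,"rx":0,"ry":0,"rz":0},{"gripper":0.71,"dx":0,"dy":-0.004,"dz":0,"rx":0,"ry":0,"rz":0},{"gripper":0.73,"dx":0,"dy":-0.004,"dz":0,"rx":0,"ry":0,"rz":0},{"gripper":0.75,"dx":0,"dy":-0.004,"dz":0,"rx":0,"ry":0,"rz":0},{"gripper":0.8,"dx":0,"dy":-0.004,"dz":0,"rx":0,"ry":0,"rz":0},{"gripper":0.8,"dx":0,"dy":-0.004,"dz":0,"rx":0,"ry":0,"rz":0},{"gripper":0.8,"dx":0,"dy":-0.004,"dz":0,"rx":0,"ry":0,"rz":0}]' 20
```

```text
t: 11.9
eef_pos: [0.4184, -0.2165, 0.112]
tool_rot: [0.511, 0.488, 0.511, -0.488]
contact_force: [-0.8, -1.2, 0.4]
gripper_width: 0.244
```

```bash
cat > plan.py <<'E'
import numpy as np,sys,json,os
from station import get_obs
from scipy.optimize import least_squares
# usage: plan.py total_deg rows ; logs the state, refits circle, prints rows relative to the present command
o=get_obs();L=json.load(open("log.json")) if os.path.exists("log.json") else []
p=np.array(o["eef_pos"][:2]);f=np.array(o["contact_force"][:2]);L.append([*p,*f]);json.dump(L,open("log.json","w"))
A=np.array(L);P=A[:,:2]+A[:,2:]/5000   # undo the press's yielding (tool force = -force on press)
g=lambda q:np.r_[(np.hypot(P[:,0]-q[0],P[:,1]-q[1])-q[2])/.0007,(q[0]-.4755)/.002,(q[1]+.198)/.002,(q[2]-.0604)/.003]
q=least_squares(g,[.4755,-.198,.0604]).x
c,r=q[:2],q[2];th=np.arctan2(*(p-c)[::-1]);u=np.array([np.cos(th),np.sin(th)]);t=np.array([u[1],-u[0]])
print("t",o["t"],"c",c.round(4),"r",r.round(4),"th",np.degrees(th).round(1),"Frad",(f@u).round(1),"Ftan",(f@t).round(1),"F",np.round(o["contact_force"],1),"rerr mm",((np.linalg.norm(p-c)-r)*1e3).round(2),"w",o["gripper_width"])
D,n=float(sys.argv[1]),int(sys.argv[2])
for i in range(1,n+1):
    a=th-np.radians(D*i/n);d=c+r*np.array([np.cos(a),np.sin(a)])-p;print((d*1e3).round(1))
E
python3 plan.py 20 8
```

```text
t 11.9 c [ 0.4755 -0.198 ] r 0.0603 th -162.0 Frad 1.2 Ftan -0.9 F [-0.8 -1.2  0.4] rerr mm -0.24 w 0.24442029094812037
[-1.   2.4]
[-1.6  5. ]
[-2.2  7.6]
[-2.6 10.2]
[-2.9 12.8]
[-3.1 15.4]
[-3.2 18. ]
[-3.1 20.7]
```

```bash
python3 -m jog '[{"gripper":0.8,"dx":-0.0005,"dy":0.0015,"dz":0,"rx":0,"ry":0,"rz":0},{"gripper":0.8,"dx":-0.001,"dy":0.003,"dz":0,"rx":0,"ry":0,"rz":0},{"gripper":0.8,"dx":-0.0015,"dy":0.005,"dz":0,"rx":0,"ry":0,"rz":0},{"gripper":0.8,"dx":-0.0021,"dy":0.007,"dz":0,"rx":0,"ry":0,"rz":0}]'; python3 plan.py 25 10
```

```text
t: 12.3
eef_pos: [0.4164, -0.2099, 0.1122]
tool_rot: [0.511, 0.489, 0.511, -0.489]
contact_force: [-1.9, -3.8, 3.7]
gripper_width: 0.243
t 12.3 c [ 0.4754 -0.1978] r 0.0605 th -168.4 Frad 2.7 Ftan -3.3 F [-1.9 -3.8  3.7] rerr mm -0.27 w 0.24255591166860552
[-0.7  2.5]
[-1.1  5.2]
[-1.3  7.8]
[-1.5 10.4]
[-1.5 13.1]
[-1.4 15.7]
[-1.2 18.3]
[-0.8 20.9]
[-0.4 23.5]
[ 0.2 26.1]
```

```bash
python3 -m jog '[{"gripper":0.8,"dx":-0.0005,"dy":0.0025,"dz":0,"rx":0,"ry":0,"rz":0},{"gripper":0.8,"dx":-0.001,"dy":0.005,"dz":0,"rx":0,"ry":0,"rz":0},{"gripper":0.8,"dx":-0.0013,"dy":0.008,"dz":0,"rx":0,"ry":0,"rz":0},{"gripper":0.8,"dx":-0.0015,"dy":0.0105,"dz":0,"rx":0,"ry":0,"rz":0},{"gripper":0.8,"dx":-0.0015,"dy":0.013,"dz":0,"rx":0,"ry":0,"rz":0},{"gripper":0.8,"dx":-0.0014,"dy":0.0155,"dz":0,"rx":0,"ry":0,"rz":0},{"gripper":0.8,"dx":-0.0012,"dy":0.0185,"dz":0,"rx":0,"ry":0,"rz":0},{"gripper":0.8,"dx":-0.0008,"dy":0.021,"dz":0,"rx":0,"ry":0,"rz":0},{"gripper":0.8,"dx":-0.0004,"dy":0.0235,"dz":0,"rx":0,"ry":0,"rz":0},{"gripper":0.8,"dx":0.0002,"dy":0.026,"dz":0,"rx":0,"ry":0,"rz":0}]'; python3 plan.py 20 10
```

```text
t: 13.3
eef_pos: [0.4164, -0.1832, 0.1122]
tool_rot: [0.511, 0.489, 0.511, -0.488]
contact_force: [-3.2, -2.6, 9.1]
gripper_width: 0.243
t 13.3 c [ 0.4753 -0.1968] r 0.0607 th 166.9 Frad 2.5 Ftan -3.2 F [-3.2 -2.6  9.1] rerr mm -0.25 w 0.24309974453839472
[0.3 2.1]
[0.9 4.1]
[1.5 6.2]
[2.2 8.2]
[ 3.  10.1]
[ 3.9 12.1]
[ 4.8 14. ]
[ 5.8 15.8]
[ 6.9 17.7]
[ 8.  19.5]
```

```bash
python3 -m jog '[{"gripper":0.8,"dx":0.0003,"dy":0.002,"dz":0.001,"rx":0,"ry":0,"rz":0},{"gripper":0.8,"dx":0.0009,"dy":0.004,"dz":0.002,"rx":0,"ry":0,"rz":0},{"gripper":0.8,"dx":0.0015,"dy":0.006,"dz":0.003,"rx":0,"ry":0,"rz":0},{"gripper":0.8,"dx":0.0022,"dy":0.008,"dz":0.003,"rx":0,"ry":0,"rz":0},{"gripper":0.8,"dx":0.003,"dy":0.010,"dz":0.003,"rx":0,"ry":0,"rz":0},{"gripper":0.8,"dx":0.0039,"dy":0.012,"dz":0.003,"rx":0,"ry":0,"rz":0},{"gripper":0.8,"dx":0.0048,"dy":0.014,"dz":0.003,"rx":0,"ry":0,"rz":0},{"gripper":0.8,"dx":0.0058,"dy":0.016,"dz":0.003,"rx":0,"ry":0,"rz":0},{"gripper":0.8,"dx":0.0069,"dy":0.0177,"dz":0.003,"rx":0,"ry":0,"rz":0},{"gripper":0.8,"dx":0.008,"dy":0.0195,"dz":0.003,"rx":0,"ry":0,"rz":0}]'; python3 plan.py 22 10
```

```text
t: 14.3
eef_pos: [0.4245, -0.1636, 0.115]
tool_rot: [0.511, 0.488, 0.512, -0.488]
contact_force: [-3.0, -2.0, 5.9]
gripper_width: 0.239
t 14.3 c [ 0.4753 -0.1966] r 0.0608 th 147.0 Frad 1.4 Ftan -3.3 F [-3.  -2.   5.9] rerr mm -0.2 w 0.23901344937871602
[1.1 2. ]
[2.5 3.9]
[4.  5.8]
[5.5 7.5]
[7.1 9.2]
[ 8.7 10.9]
[10.5 12.5]
[12.2 14. ]
[14.1 15.4]
[15.9 16.8]
```

Forces are small (about 3 N drag, 1.4 N radial). Continuing.

```bash
python3 -m jog '[{"gripper":0.8,"dx":0.0011,"dy":0.002,"dz":0.001,"rx":0,"ry":0,"rz":0},{"gripper":0.8,"dx":0.0025,"dy":0.0039,"dz":0.002,"rx":0,"ry":0,"rz":0},{"gripper":0.8,"dx":0.004,"dy":0.0058,"dz":0.002,"rx":0,"ry":0,"rz":0},{"gripper":0.8,"dx":0.0055,"dy":0.0075,"dz":0.002,"rx":0,"ry":0,"rz":0},{"gripper":0.8,"dx":0.0071,"dy":0.0092,"dz":0.002,"rx":0,"ry":0,"rz":0},{"gripper":0.8,"dx":0.0087,"dy":0.0109,"dz":0.002,"rx":0,"ry":0,"rz":0},{"gripper":0.8,"dx":0.0105,"dy":0.0125,"dz":0.002,"rx":0,"ry":0,"rz":0},{"gripper":0.8,"dx":0.0122,"dy":0.014,"dz":0.002,"rx":0,"ry":0,"rz":0},{"gripper":0.8,"dx":0.0141,"dy":0.0154,"dz":0.002,"rx":0,"ry":0,"rz":0},{"gripper":0.8,"dx":0.0159,"dy":0.0168,"dz":0.002,"rx":0,"ry":0,"rz":0}]'; python3 plan.py 22 10
```

```text
t: 15.3
eef_pos: [0.4406, -0.1469, 0.117]
tool_rot: [0.511, 0.488, 0.511, -0.488]
contact_force: [-3.8, 0.4, 4.7]
gripper_width: 0.243
t 15.3 c [ 0.4755 -0.1965] r 0.061 th 125.1 Frad 2.5 Ftan -2.9 F [-3.8  0.4  4.7] rerr mm -0.39 w 0.24256538884211898
[1.7 1.6]
[3.7 2.9]
[5.7 4. ]
[7.8 5.1]
[9.9 6.1]
[12.1  7. ]
[14.3  7.8]
[16.5  8.6]
[18.8  9.3]
[21.   9.8]
```

```bash
python3 -m jog '[{"gripper":0.8,"dx":0.0017,"dy":0.0016,"dz":0,"rx":0,"ry":0,"rz":0},{"gripper":0.8,"dx":0.0037,"dy":0.003,"dz":0,"rx":0,"ry":0,"rz":0},{"gripper":0.8,"dx":0.0057,"dy":0.0042,"dz":0,"rx":0,"ry":0,"rz":0},{"gripper":0.8,"dx":0.0078,"dy":0.0053,"dz":0,"rx":0,"ry":0,"rz":0},{"gripper":0.8,"dx":0.0099,"dy":0.0063,"dz":0,"rx":0,"ry":0,"rz":0},{"gripper":0.8,"dx":0.0121,"dy":0.0072,"dz":0,"rx":0,"ry":0,"rz":0},{"gripper":0.8,"dx":0.0143,"dy":0.0081,"dz":0,"rx":0,"ry":0,"rz":0},{"gripper":0.8,"dx":0.0165,"dy":0.0088,"dz":0,"rx":0,"ry":0,"rz":0},{"gripper":0.8,"dx":0.0188,"dy":0.0095,"dz":0,"rx":0,"ry":0,"rz":0},{"gripper":0.8,"dx":0.021,"dy":0.0101,"dz":0,"rx":0,"ry":0,"rz":0}]'; python3 plan.py 20 10
```

```text
t: 16.3
eef_pos: [0.4624, -0.1368, 0.1174]
tool_rot: [0.512, 0.489, 0.511, -0.488]
contact_force: [-2.9, 0.5, 7.8]
gripper_width: 0.246
t 16.3 c [ 0.4758 -0.1965] r 0.0613 th 102.6 Frad 1.1 Ftan -2.7 F [-2.9  0.5  7.8] rerr mm -0.1 w 0.2463246031481637
[2.1 0.5]
[4.2 0.9]
[6.3 1.2]
[8.4 1.4]
[10.6  1.5]
[12.7  1.6]
[14.8  1.6]
[17.   1.5]
[19.1  1.3]
[21.2  1.1]
```

```bash
python3 -m jog '[{"gripper":0.8,"dx":0.0021,"dy":0.0005,"dz":0.0005,"rx":0,"ry":0,"rz":0},{"gripper":0.8,"dx":0.0042,"dy":0.0009,"dz":0.001,"rx":0,"ry":0,"rz":0},{"gripper":0.8,"dx":0.0063,"dy":0.0012,"dz":0.0015,"rx":0,"ry":0,"rz":0},{"gripper":0.8,"dx":0.0084,"dy":0.0015,"dz":0.002,"rx":0,"ry":0,"rz":0},{"gripper":0.8,"dx":0.0106,"dy":0.0016,"dz":0.002,"rx":0,"ry":0,"rz":0},{"gripper":0.8,"dx":0.0127,"dy":0.0017,"dz":0.002,"rx":0,"ry":0,"rz":0},{"gripper":0.8,"dx":0.0148,"dy":0.0017,"dz":0.002,"rx":0,"ry":0,"rz":0},{"gripper":0.8,"dx":0.017,"dy":0.0016,"dz":0.002,"rx":0,"ry":0,"rz":0},{"gripper":0.8,"dx":0.0191,"dy":0.0014,"dz":0.002,"rx":0,"ry":0,"rz":0},{"gripper":0.8,"dx":0.0212,"dy":0.0012,"dz":0.002,"rx":0,"ry":0,"rz":0}]'; python3 plan.py 16 10
```

```text
t: 17.3
eef_pos: [0.4827, -0.1356, 0.1188]
tool_rot: [0.511, 0.488, 0.512, -0.488]
contact_force: [-3.0, 3.9, -2.1]
gripper_width: 0.241
t 17.3 c [ 0.4763 -0.1966] r 0.0618 th 84.0 Frad 3.6 Ftan -3.4 F [-3.   3.9 -2.1] rerr mm -0.4 w 0.24143739735927663
[1.8 0.2]
[ 3.5 -0.1]
[ 5.2 -0.4]
[ 6.8 -0.7]
[ 8.5 -1.1]
[10.2 -1.5]
[11.9 -2. ]
[13.5 -2.5]
[15.1 -3.1]
[16.7 -3.8]
```

```bash
sed -i 's#/.002,(q\[1\]#/.005,(q[1]#; s#+.198)/.002#+.198)/.005#' plan.py; python3 -m jog '[{"gripper":0.8,"dx":0.0018,"dy":0.0004,"dz":0,"rx":0,"ry":0,"rz":0},{"gripper":0.8,"dx":0.0035,"dy":0.0003,"dz":0,"rx":0,"ry":0,"rz":0},{"gripper":0.8,"dx":0.0052,"dy":0.0001,"dz":0,"rx":0,"ry":0,"rz":0},{"gripper":0.8,"dx":0.0069,"dy":-0.0002,"dz":0,"rx":0,"ry":0,"rz":0},{"gripper":0.8,"dx":0.0086,"dy":-0.0006,"dz":0,"rx":0,"ry":0,"rz":0},{"gripper":0.8,"dx":0.0103,"dy":-0.001,"dz":0,"rx":0,"ry":0,"rz":0},{"gripper":0.8,"dx":0.012,"dy":-0.0015,"dz":0,"rx":0,"ry":0,"rz":0},{"gripper":0.8,"dx":0.0136,"dy":-0.002,"dz":0,"rx":0,"ry":0,"rz":0},{"gripper":0.8,"dx":0.0152,"dy":-0.0026,"dz":0,"rx":0,"ry":0,"rz":0},{"gripper":0.8,"dx":0.0168,"dy":-0.0032,"dz":0,"rx":0,"ry":0,"rz":0}]'; python3 plan.py 14 10
```

```text
t: 18.3
eef_pos: [0.4976, -0.1386, 0.1183]
tool_rot: [0.51, 0.488, 0.513, -0.489]
contact_force: [-5.9, 4.9, -3.9]
gripper_width: 0.24
t 18.3 c [ 0.4767 -0.1967] r 0.0621 th 70.2 Frad 2.6 Ftan -7.2 F [-5.9  4.9 -3.9] rerr mm -0.29 w 0.2403180709327416
[ 1.5 -0.3]
[ 2.9 -0.8]
[ 4.3 -1.4]
[ 5.7 -2.1]
[ 7.1 -2.7]
[ 8.4 -3.4]
[ 9.7 -4.2]
[11.  -4.9]
[12.3 -5.7]
[13.6 -6.6]
```

```bash
python3 -m jog '[{"gripper":0.8,"dx":0.0015,"dy":-0.0002,"dz":0,"rx":0,"ry":0,"rz":0},{"gripper":0.8,"dx":0.003,"dy":-0.0006,"dz":0,"rx":0,"ry":0,"rz":0},{"gripper":0.8,"dx":0.0044,"dy":-0.0012,"dz":0,"rx":0,"ry":0,"rz":0},{"gripper":0.8,"dx":0.0058,"dy":-0.0018,"dz":0,"rx":0,"ry":0,"rz":0},{"gripper":0.8,"dx":0.0072,"dy":-0.0025,"dz":0,"rx":0,"ry":0,"rz":0},{"gripper":0.8,"dx":0.0085,"dy":-0.0032,"dz":0,"rx":0,"ry":0,"rz":0},{"gripper":0.8,"dx":0.0098,"dy":-0.004,"dz":0,"rx":0,"ry":0,"rz":0},{"gripper":0.8,"dx":0.0111,"dy":-0.0048,"dz":0,"rx":0,"ry":0,"rz":0},{"gripper":0.8,"dx":0.0124,"dy":-0.0056,"dz":0,"rx":0,"ry":0,"rz":0},{"gripper":0.8,"dx":0.0137,"dy":-0.0065,"dz":0,"rx":0,"ry":0,"rz":0}]' 30; python3 plan.py 14 10
```

```text
t: 19.3
eef_pos: [0.5117, -0.1451, 0.1183]
tool_rot: [0.51, 0.488, 0.512, -0.489]
contact_force: [-4.2, 3.5, -4.7]
gripper_width: 0.236
t 19.3 c [ 0.4769 -0.1968] r 0.0623 th 56.0 Frad 0.6 Ftan -5.4 F [-4.2  3.5 -4.7] rerr mm 0.06 w 0.23568963139310972
[ 1.2 -0.9]
[ 2.4 -1.8]
[ 3.7 -2.7]
[ 4.8 -3.7]
[ 6.  -4.7]
[ 7.1 -5.7]
[ 8.2 -6.7]
[ 9.3 -7.8]
[10.4 -8.9]
[ 11.4 -10. ]
```

```bash
python3 -m jog '[{"gripper":0.8,"dx":0.0012,"dy":-0.0009,"dz":-0.0005,"rx":0,"ry":0,"rz":0},{"gripper":0.8,"dx":0.0024,"dy":-0.0018,"dz":-0.001,"rx":0,"ry":0,"rz":0},{"gripper":0.8,"dx":0.0037,"dy":-0.0027,"dz":-0.001,"rx":0,"ry":0,"rz":0},{"gripper":0.8,"dx":0.0048,"dy":-0.0037,"dz":-0.001,"rx":0,"ry":0,"rz":0},{"gripper":0.8,"dx":0.006,"dy":-0.0047,"dz":-0.001,"rx":0,"ry":0,"rz":0},{"gripper":0.8,"dx":0.0071,"dy":-0.0057,"dz":-0.001,"rx":0,"ry":0,"rz":0},{"gripper":0.8,"dx":0.0082,"dy":-0.0067,"dz":-0.001,"rx":0,"ry":0,"rz":0},{"gripper":0.8,"dx":0.0093,"dy":-0.0078,"dz":-0.001,"rx":0,"ry":0,"rz":0},{"gripper":0.8,"dx":0.0104,"dy":-0.0089,"dz":-0.001,"rx":0,"ry":0,"rz":0},{"gripper":0.8,"dx":0.0114,"dy":-0.01,"dz":-0.001,"rx":0,"ry":0,"rz":0}]'; python3 plan.py 14 10
```

```text
t: 20.3
eef_pos: [0.524, -0.1557, 0.1177]
tool_rot: [0.511, 0.488, 0.512, -0.489]
contact_force: [-5.1, 2.3, -5.3]
gripper_width: 0.239
t 20.3 c [ 0.4768 -0.1967] r 0.0622 th 41.0 Frad -2.3 Ftan -5.1 F [-5.1  2.3 -5.3] rerr mm 0.36 w 0.23869291789405514
[ 0.7 -1.4]
[ 1.7 -2.6]
[ 2.6 -3.8]
[ 3.5 -5. ]
[ 4.4 -6.3]
[ 5.2 -7.5]
[ 6.  -8.8]
[  6.8 -10.1]
[  7.5 -11.5]
[  8.2 -12.8]
```

```bash
python3 -m jog '[{"gripper":0.8,"dx":0.0007,"dy":-0.0013,"dz":0,"rx":0,"ry":0,"rz":0},{"gripper":0.8,"dx":0.0016,"dy":-0.0026,"dz":0,"rx":0,"ry":0,"rz":0},{"gripper":0.8,"dx":0.0025,"dy":-0.0038,"dz":0,"rx":0,"ry":0,"rz":0},{"gripper":0.8,"dx":0.0034,"dy":-0.005,"dz":0,"rx":0,"ry":0,"rz":0},{"gripper":0.8,"dx":0.0043,"dy":-0.0063,"dz":0,"rx":0,"ry":0,"rz":0},{"gripper":0.8,"dx":0.0051,"dy":-0.0075,"dz":0,"rx":0,"ry":0,"rz":0},{"gripper":0.8,"dx":0.0059,"dy":-0.0088,"dz":0,"rx":0,"ry":0,"rz":0},{"gripper":0.8,"dx":0.0067,"dy":-0.0101,"dz":0,"rx":0,"ry":0,"rz":0},{"gripper":0.8,"dx":0.0074,"dy":-0.0115,"dz":0,"rx":0,"ry":0,"rz":0},{"gripper":0.8,"dx":0.0081,"dy":-0.0128,"dz":0,"rx":0,"ry":0,"rz":0}]'; python3 plan.py 16 10
```

```text
t: 21.3
eef_pos: [0.5327, -0.1686, 0.118]
tool_rot: [0.511, 0.488, 0.511, -0.488]
contact_force: [-3.4, 1.6, -5.8]
gripper_width: 0.238
t 21.3 c [ 0.4768 -0.1967] r 0.0622 th 26.7 Frad -2.3 Ftan -2.9 F [-3.4  1.6 -5.8] rerr mm 0.44 w 0.23840465112260506
[ 0.4 -1.8]
[ 1.1 -3.3]
[ 1.8 -4.9]
[ 2.4 -6.6]
[ 3.  -8.2]
[ 3.5 -9.8]
[  4.  -11.5]
[  4.4 -13.2]
[  4.8 -14.9]
[  5.2 -16.6]
```

```bash
python3 -m jog '[{"gripper":0.8,"dx":0.0004,"dy":-0.0018,"dz":0,"rx":0,"ry":0,"rz":0},{"gripper":0.8,"dx":0.001,"dy":-0.0034,"dz":0,"rx":0,"ry":0,"rz":0},{"gripper":0.8,"dx":0.0017,"dy":-0.005,"dz":0,"rx":0,"ry":0,"rz":0},{"gripper":0.8,"dx":0.0023,"dy":-0.0066,"dz":0,"rx":0,"ry":0,"rz":0},{"gripper":0.8,"dx":0.0029,"dy":-0.0082,"dz":0,"rx":0,"ry":0,"rz":0},{"gripper":0.8,"dx":0.0034,"dy":-0.0098,"dz":0,"rx":0,"ry":0,"rz":0},{"gripper":0.8,"dx":0.0039,"dy":-0.0115,"dz":0,"rx":0,"ry":0,"rz":0},{"gripper":0.8,"dx":0.0043,"dy":-0.0132,"dz":0,"rx":0,"ry":0,"rz":0},{"gripper":0.8,"dx":0.0047,"dy":-0.0149,"dz":0,"rx":0,"ry":0,"rz":0},{"gripper":0.8,"dx":0.005,"dy":-0.0166,"dz":0,"rx":0,"ry":0,"rz":0}]'; python3 plan.py 20 10
python3 - <<'E'
from h import *
s=read_camera("side");c=read_camera("top")
f=lambda i:cv2.resize(i,(400,300),interpolation=cv2.INTER_CUBIC)
cv2.imwrite("pics/k11.png",np.hstack([f(c["pixels"][175:235,280:360]),f(s["pixels"][172:232,285:365])]))
E
```

```text
t: 22.3
eef_pos: [0.5375, -0.185, 0.1179]
tool_rot: [0.511, 0.488, 0.511, -0.488]
contact_force: [-4.2, 2.6, -8.0]
gripper_width: 0.236
t 22.3 c [ 0.4766 -0.1964] r 0.0619 th 10.6 Frad -3.6 Ftan -3.3 F [-4.2  2.6 -8. ] rerr mm 0.11 w 0.2364904438343768
[ 0.3 -2.2]
[ 0.5 -4.3]
[ 0.7 -6.4]
[ 0.9 -8.6]
[  0.9 -10.8]
[  0.9 -12.9]
[  0.8 -15.1]
[  0.7 -17.2]
[  0.4 -19.4]
[  0.1 -21.5]
```

View pics/k11.png

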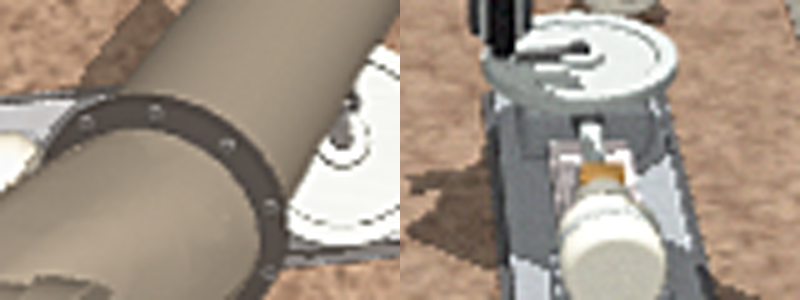

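The side view (600,172 in the crop) shows the ram out and the stopper's head up against the neck rim. Continuing the return half.

```bash
python3 -m jog '[{"gripper":0.8,"dx":0.0001,"dy":-0.0021,"dz":-0.0005,"rx":0,"ry":0,"rz":0},{"gripper":0.8,"dx":0.0002,"dy":-0.0043,"dz":-0.001,"rx":0,"ry":0,"rz":0},{"gripper":0.8,"dx":0.0003,"dy":-0.0064,"dz":-0.0015,"rx":0,"ry":0,"rz":0},{"gripper":0.8,"dx":0.0004,"dy":-0.0086,"dz":-0.002,"rx":0,"ry":0,"rz":0},{"gripper":0.8,"dx":0.0004,"dy":-0.0108,"dz":-0.002,"rx":0,"ry":0,"rz":0},{"gripper":0.8,"dx":0.0004,"dy":-0.0129,"dz":-0.002,"rx":0,"ry":0,"rz":0},{"gripper":0.8,"dx":0.0003,"dy":-0.0151,"dz":-0.002,"rx":0,"ry":0,"rz":0},{"gripper":0.8,"dx":0.0002,"dy":-0.0172,"dz":-0.002,"rx":0,"ry":0,"rz":0},{"gripper":0.8,"dx":-0.0001,"dy":-0.0194,"dz":-0.002,"rx":0,"ry":0,"rz":0},{"gripper":0.8,"dx":-0.0004,"dy":-0.0215,"dz":-0.002,"rx":0,"ry":0,"rz":0}]'; python3 plan.py 22 10
```

```text
t: 23.4
eef_pos: [0.5371, -0.2064, 0.1159]
tool_rot: [0.511, 0.488, 0.512, -0.488]
contact_force: [-3.0, 3.0, -6.8]
gripper_width: 0.242
t 23.4 c [ 0.4764 -0.1961] r 0.0617 th -9.6 Frad -3.4 Ftan -2.4 F [-3.   3.  -6.8] rerr mm -0.05 w 0.24243854079551883
[-0.4 -2.3]
[-0.9 -4.6]
[-1.5 -6.9]
[-2.2 -9.2]
[ -3.  -11.4]
[ -3.9 -13.6]
[ -4.9 -15.8]
[ -5.9 -17.9]
[ -7. -20.]
[ -8.2 -22. ]
```

```bash
python3 -m jog '[{"gripper":0.8,"dx":-0.0006,"dy":-0.0023,"dz":-0.0005,"rx":0,"ry":0,"rz":0},{"gripper":0.8,"dx":-0.0013,"dy":-0.0046,"dz":-0.001,"rx":0,"ry":0,"rz":0},{"gripper":0.8,"dx":-0.002,"dy":-0.0068,"dz":-0.001,"rx":0,"ry":0,"rz":0},{"gripper":0.8,"dx":-0.0027,"dy":-0.0091,"dz":-0.001,"rx":0,"ry":0,"rz":0},{"gripper":0.8,"dx":-0.0035,"dy":-0.0113,"dz":-0.001,"rx":0,"ry":0,"rz":0},{"gripper":0.8,"dx":-0.0044,"dy":-0.0135,"dz":-0.001,"rx":0,"ry":0,"rz":0},{"gripper":0.8,"dx":-0.0054,"dy":-0.0156,"dz":-0.001,"rx":0,"ry":0,"rz":0},{"gripper":0.8,"dx":-0.0064,"dy":-0.0177,"dz":-0.001,"rx":0,"ry":0,"rz":0},{"gripper":0.8,"dx":-0.0075,"dy":-0.0198,"dz":-0.001,"rx":0,"ry":0,"rz":0},{"gripper":0.8,"dx":-0.0086,"dy":-0.0218,"dz":-0.001,"rx":0,"ry":0,"rz":0}]'; python3 plan.py 22 10
```

```text
t: 24.4
eef_pos: [0.5285, -0.2274, 0.1146]
tool_rot: [0.511, 0.488, 0.512, -0.488]
contact_force: [-3.4, 5.7, -7.3]
gripper_width: 0.233
t 24.4 c [ 0.4762 -0.1956] r 0.0613 th -31.3 Frad -5.9 Ftan -3.1 F [-3.4  5.7 -7.3] rerr mm -0.09 w 0.23339973820361684
[-1.2 -2. ]
[-2.5 -4. ]
[-3.9 -5.9]
[-5.4 -7.7]
[-7.  -9.5]
[ -8.6 -11.2]
[-10.3 -12.8]
[-12.  -14.4]
[-13.8 -15.9]
[-15.7 -17.4]
```

```bash
python3 -m jog '[{"gripper":0.8,"dx":-0.0014,"dy":-0.0018,"dz":-0.0005,"rx":0,"ry":0,"rz":0},{"gripper":0.8,"dx":-0.003,"dy":-0.0035,"dz":-0.001,"rx":0,"ry":0,"rz":0},{"gripper":0.8,"dx":-0.0045,"dy":-0.0052,"dz":-0.001,"rx":0,"ry":0,"rz":0},{"gripper":0.8,"dx":-0.006,"dy":-0.0069,"dz":-0.001,"rx":0,"ry":0,"rz":0},{"gripper":0.8,"dx":-0.0076,"dy":-0.0086,"dz":-0.001,"rx":0,"ry":0,"rz":0},{"gripper":0.8,"dx":-0.0092,"dy":-0.0102,"dz":-0.001,"rx":0,"ry":0,"rz":0},{"gripper":0.8,"dx":-0.0109,"dy":-0.0117,"dz":-0.001,"rx":0,"ry":0,"rz":0},{"gripper":0.8,"dx":-0.0126,"dy":-0.0132,"dz":-0.001,"rx":0,"ry":0,"rz":0},{"gripper":0.8,"dx":-0.0144,"dy":-0.0147,"dz":-0.001,"rx":0,"ry":0,"rz":0},{"gripper":0.8,"dx":-0.0162,"dy":-0.0162,"dz":-0.001,"rx":0,"ry":0,"rz":0}]'; python3 plan.py 22 10
```

```text
t: 25.4
eef_pos: [0.5131, -0.2432, 0.1138]
tool_rot: [0.511, 0.489, 0.512, -0.488]
contact_force: [-1.3, 6.2, -7.7]
gripper_width: 0.239
t 25.4 c [ 0.476  -0.1951] r 0.0611 th -52.4 Frad -5.7 Ftan -2.8 F [-1.3  6.2 -7.7] rerr mm -0.35 w 0.23937907621180443
[-1.7 -1.7]
[-3.6 -3. ]
[-5.6 -4.2]
[-7.6 -5.4]
[-9.7 -6.5]
[-11.8  -7.5]
[-14.   -8.4]
[-16.2  -9.3]
[-18.4 -10. ]
[-20.6 -10.7]
```

```bash
python3 -m jog '[{"gripper":0.8,"dx":-0.0018,"dy":-0.0009,"dz":-0.0005,"rx":0,"ry":0,"rz":0},{"gripper":0.8,"dx":-0.0037,"dy":-0.0019,"dz":-0.001,"rx":0,"ry":0,"rz":0},{"gripper":0.8,"dx":-0.0057,"dy":-0.0029,"dz":-0.001,"rx":0,"ry":0,"rz":0},{"gripper":0.8,"dx":-0.0077,"dy":-0.004,"dz":-0.001,"rx":0,"ry":0,"rz":0},{"gripper":0.8,"dx":-0.0098,"dy":-0.0051,"dz":-0.001,"rx":0,"ry":0,"rz":0},{"gripper":0.8,"dx":-0.0119,"dy":-0.0061,"dz":-0.001,"rx":0,"ry":0,"rz":0},{"gripper":0.8,"dx":-0.0141,"dy":-0.007,"dz":-0.001,"rx":0,"ry":0,"rz":0},{"gripper":0.8,"dx":-0.0163,"dy":-0.0078,"dz":-0.001,"rx":0,"ry":0,"rz":0},{"gripper":0.8,"dx":-0.0185,"dy":-0.0086,"dz":-0.001,"rx":0,"ry":0,"rz":0},{"gripper":0.8,"dx":-0.0207,"dy":-0.0092,"dz":-0.001,"rx":0,"ry":0,"rz":0}]'; python3 plan.py 22 10
```

```text
t: 26.4
eef_pos: [0.4935, -0.2527, 0.1133]
tool_rot: [0.512, 0.489, 0.511, -0.487]
contact_force: [0.4, 5.9, -7.5]
gripper_width: 0.239
t 26.4 c [ 0.476  -0.1947] r 0.0609 th -73.2 Frad -5.6 Ftan -2.1 F [ 0.4  5.9 -7.5] rerr mm -0.32 w 0.2388446730143617
[-2.2 -0.9]
[-4.4 -1.5]
[-6.7 -1.9]
[-9.  -2.3]
[-11.3  -2.6]
[-13.7  -2.8]
[-16.   -2.9]
[-18.3  -2.9]
[-20.7  -2.8]
[-23.   -2.7]
```

```bash
python3 -m jog '[{"gripper":0.8,"dx":-0.0022,"dy":-0.0002,"dz":-0.0005,"rx":0,"ry":0,"rz":0},{"gripper":0.8,"dx":-0.0044,"dy":-0.0005,"dz":-0.001,"rx":0,"ry":0,"rz":0},{"gripper":0.8,"dx":-0.0067,"dy":-0.0008,"dz":-0.0015,"rx":0,"ry":0,"rz":0},{"gripper":0.8,"dx":-0.009,"dy":-0.0011,"dz":-0.002,"rx":0,"ry":0,"rz":0},{"gripper":0.8,"dx":-0.0113,"dy":-0.0014,"dz":-0.002,"rx":0,"ry":0,"rz":0},{"gripper":0.8,"dx":-0.0137,"dy":-0.0016,"dz":-0.002,"rx":0,"ry":0,"rz":0},{"gripper":0.8,"dx":-0.016,"dy":-0.0017,"dz":-0.002,"rx":0,"ry":0,"rz":0},{"gripper":0.8,"dx":-0.0183,"dy":-0.0017,"dz":-0.002,"rx":0,"ry":0,"rz":0},{"gripper":0.8,"dx":-0.0207,"dy":-0.0016,"dz":-0.002,"rx":0,"ry":0,"rz":0},{"gripper":0.8,"dx":-0.023,"dy":-0.0015,"dz":-0.002,"rx":0,"ry":0,"rz":0}]'; python3 plan.py 22 10
```

```text
t: 27.4
eef_pos: [0.4689, -0.2556, 0.1113]
tool_rot: [0.512, 0.489, 0.511, -0.488]
contact_force: [3.0, 2.4, -3.4]
gripper_width: 0.234
t 27.4 c [ 0.476  -0.1947] r 0.0609 th -96.7 Frad -2.7 Ftan -2.7 F [ 3.   2.4 -3.4] rerr mm 0.46 w 0.23370895089894064
[-2.3  0.8]
[-4.6  1.2]
[-6.8  1.7]
[-9.1  2.3]
[-11.3   2.9]
[-13.6   3.7]
[-15.7   4.5]
[-17.9   5.4]
[-20.    6.4]
[-22.1   7.5]
```

```bash
python3 -m jog '[{"gripper":0.8,"dx":-0.0023,"dy":0.0006,"dz":0,"rx":0,"ry":0,"rz":0},{"gripper":0.8,"dx":-0.0046,"dy":0.0012,"dz":0,"rx":0,"ry":0,"rz":0},{"gripper":0.8,"dx":-0.0068,"dy":0.0018,"dz":0,"rx":0,"ry":0,"rz":0},{"gripper":0.8,"dx":-0.0091,"dy":0.0024,"dz":0,"rx":0,"ry":0,"rz":0},{"gripper":0.8,"dx":-0.0113,"dy":0.003,"dz":0,"rx":0,"ry":0,"rz":0},{"gripper":0.8,"dx":-0.0135,"dy":0.0038,"dz":0,"rx":0,"ry":0,"rz":0},{"gripper":0.8,"dx":-0.0157,"dy":0.0046,"dz":0,"rx":0,"ry":0,"rz":0},{"gripper":0.8,"dx":-0.0178,"dy":0.0055,"dz":0,"rx":0,"ry":0,"rz":0},{"gripper":0.8,"dx":-0.0199,"dy":0.0065,"dz":0,"rx":0,"ry":0,"rz":0},{"gripper":0.8,"dx":-0.022,"dy":0.0076,"dz":0,"rx":0,"ry":0,"rz":0}]'; python3 plan.py 22 10
```

```text
t: 28.4
eef_pos: [0.4466, -0.248, 0.1112]
tool_rot: [0.511, 0.488, 0.511, -0.489]
contact_force: [1.5, -2.4, 1.3]
gripper_width: 0.243
t 28.4 c [ 0.476  -0.1947] r 0.0609 th -119.0 Frad 1.4 Ftan -2.4 F [ 1.5 -2.4  1.3] rerr mm -0.02 w 0.24267125913336193
[-2.   1.2]
[-4.   2.4]
[-5.9  3.7]
[-7.8  5.1]
[-9.6  6.6]
[-11.4   8.1]
[-13.1   9.7]
[-14.7  11.4]
[-16.3  13.1]
[-17.8  14.9]
```

```bash
python3 -m jog '[{"gripper":0.8,"dx":-0.002,"dy":0.0011,"dz":0,"rx":0,"ry":0,"rz":0},{"gripper":0.8,"dx":-0.0041,"dy":0.0022,"dz":0,"rx":0,"ry":0,"rz":0},{"gripper":0.8,"dx":-0.006,"dy":0.0035,"dz":0,"rx":0,"ry":0,"rz":0},{"gripper":0.8,"dx":-0.0079,"dy":0.0049,"dz":0,"rx":0,"ry":0,"rz":0},{"gripper":0.8,"dx":-0.0097,"dy":0.0064,"dz":0,"rx":0,"ry":0,"rz":0},{"gripper":0.8,"dx":-0.0115,"dy":0.0079,"dz":0,"rx":0,"ry":0,"rz":0},{"gripper":0.8,"dx":-0.0132,"dy":0.0095,"dz":0,"rx":0,"ry":0,"rz":0},{"gripper":0.8,"dx":-0.0148,"dy":0.0112,"dz":0,"rx":0,"ry":0,"rz":0},{"gripper":0.8,"dx":-0.0164,"dy":0.013,"dz":0,"rx":0,"ry":0,"rz":0},{"gripper":0.8,"dx":-0.0179,"dy":0.0148,"dz":0,"rx":0,"ry":0,"rz":0}]'; python3 plan.py 18 10
```

```text
t: 29.4
eef_pos: [0.4285, -0.2327, 0.111]
tool_rot: [0.511, 0.488, 0.511, -0.489]
contact_force: [-1.1, -5.1, 2.6]
gripper_width: 0.237
t 29.4 c [ 0.476  -0.1948] r 0.0609 th -141.4 Frad 4.1 Ftan -3.3 F [-1.1 -5.1  2.6] rerr mm -0.2 w 0.2369042456164205
[-1.3  1.4]
[-2.4  2.9]
[-3.5  4.5]
[-4.5  6.1]
[-5.5  7.8]
[-6.4  9.5]
[-7.3 11.2]
[-8.1 12.9]
[-8.9 14.7]
[-9.6 16.4]
```

```bash
python3 -m jog '[{"gripper":0.8,"dx":-0.0015,"dy":0.0013,"dz":0,"rx":0,"ry":0,"rz":0},{"gripper":0.8,"dx":-0.0028,"dy":0.0026,"dz":0,"rx":0,"ry":0,"rz":0},{"gripper":0.8,"dx":-0.004,"dy":0.0041,"dz":0,"rx":0,"ry":0,"rz":0},{"gripper":0.8,"dx":-0.005,"dy":0.0057,"dz":0,"rx":0,"ry":0,"rz":0},{"gripper":0.8,"dx":-0.006,"dy":0.0074,"dz":0,"rx":0,"ry":0,"rz":0},{"gripper":0.8,"dx":-0.0069,"dy":0.0091,"dz":0,"rx":0,"ry":0,"rz":0},{"gripper":0.8,"dx":-0.0078,"dy":0.0107,"dz":0,"rx":0,"ry":0,"rz":0},{"gripper":0.8,"dx":-0.0086,"dy":0.0123,"dz":0,"rx":0,"ry":0,"rz":0},{"gripper":0.8,"dx":-0.0093,"dy":0.0138,"dz":0,"rx":0,"ry":0,"rz":0},{"gripper":0.8,"dx":-0.0093,"dy":0.0138,"dz":0,"rx":0,"ry":0,"rz":0}]'; python3 plan.py 6 4
```

```text
t: 30.4
eef_pos: [0.4194, -0.2186, 0.111]
tool_rot: [0.511, 0.488, 0.512, -0.488]
contact_force: [-0.6, -4.1, 4.7]
gripper_width: 0.239
t 30.4 c [ 0.4759 -0.1948] r 0.061 th -157.2 Frad 2.2 Ftan -3.5 F [-0.6 -4.1  4.7] rerr mm 0.34 w 0.23861523674023766
[-0.3  1.6]
[-0.8  3.1]
[-1.4  4.6]
[-1.9  6.1]
```

```bash
python3 -m jog '[{"gripper":0.8,"dx":-0.0004,"dy":0.0009,"dz":0,"rx":0,"ry":0,"rz":0},{"gripper":0.8,"dx":-0.0007,"dy":0.0018,"dz":0,"rx":0,"ry":0,"rz":0},{"gripper":0.8,"dx":-0.001,"dy":0.0025,"dz":0,"rx":0,"ry":0,"rz":0},{"gripper":0.8,"dx":-0.001,"dy":0.0025,"dz":0,"rx":0,"ry":0,"rz":0}]'; python3 plan.py 2 2
```

```text
t: 30.8
eef_pos: [0.4185, -0.2164, 0.111]
tool_rot: [0.511, 0.488, 0.511, -0.488]
contact_force: [-1.4, -3.9, 4.8]
gripper_width: 0.242
t 30.8 c [ 0.4758 -0.1949] r 0.061 th -159.4 Frad 2.7 Ftan -3.1 F [-1.4 -3.9  4.8] rerr mm 0.23 w 0.2424478336045226
[-0.2  1.1]
[-0.5  2.1]
```

Not yet against the stop (drag still 3 N), so I'll feel further in 0.7 mm steps.

```bash
python3 -m jog '[{"gripper":0.8,"dx":-0.0002,"dy":0.0007,"dz":0,"rx":0,"ry":0,"rz":0},{"gripper":0.8,"dx":-0.0005,"dy":0.0014,"dz":0,"rx":0,"ry":0,"rz":0},{"gripper":0.8,"dx":-0.0005,"dy":0.0014,"dz":0,"rx":0,"ry":0,"rz":0}]'; python3 plan.py 2 2
```

```text
t: 31.1
eef_pos: [0.4181, -0.2152, 0.1111]
tool_rot: [0.511, 0.488, 0.511, -0.488]
contact_force: [-1.7, -4.3, 5.3]
gripper_width: 0.238
t 31.1 c [ 0.4758 -0.1949] r 0.061 th -160.6 Frad 3.1 Ftan -3.5 F [-1.7 -4.3  5.3] rerr mm 0.15 w 0.2384454833859896
[-0.2  1.1]
[-0.5  2.1]
```

```bash
python3 -m jog '[{"gripper":0.8,"dx":-0.0002,"dy":0.0007,"dz":0,"rx":0,"ry":0,"rz":0},{"gripper":0.8,"dx":-0.0005,"dy":0.0014,"dz":0,"rx":0,"ry":0,"rz":0},{"gripper":0.8,"dx":-0.0005,"dy":0.0014,"dz":0,"rx":0,"ry":0,"rz":0}]'; python3 plan.py 2 2
```

```text
t: 31.4
eef_pos: [0.4177, -0.2143, 0.1112]
tool_rot: [0.512, 0.488, 0.511, -0.489]
contact_force: [-2.4, -6.1, 5.4]
gripper_width: 0.236
t 31.4 c [ 0.4757 -0.1949] r 0.0611 th -161.5 Frad 4.2 Ftan -5.0 F [-2.4 -6.1  5.4] rerr mm 0.08 w 0.236101614812628
[-0.3  1. ]
[-0.6  2.1]
```

Force is rising, so the stop is near.

```bash
python3 -m jog '[{"gripper":0.8,"dx":-0.0003,"dy":0.0005,"dz":0,"rx":0,"ry":0,"rz":0},{"gripper":0.8,"dx":-0.0005,"dy":0.001,"dz":0,"rx":0,"ry":0,"rz":0},{"gripper":0.8,"dx":-0.0005,"dy":0.001,"dz":0,"rx":0,"ry":0,"rz":0}]'; python3 plan.py 2 2
```

```text
t: 31.7
eef_pos: [0.4174, -0.2137, 0.1114]
tool_rot: [0.512, 0.489, 0.51, -0.489]
contact_force: [-2.3, -7.0, 5.8]
gripper_width: 0.237
t 31.7 c [ 0.4756 -0.1949] r 0.0611 th -162.1 Frad 4.3 Ftan -5.9 F [-2.3 -7.   5.8] rerr mm 0.09 w 0.2373997209594456
[-0.2  1. ]
[-0.5  2.1]
```

```bash
python3 -m jog '[{"gripper":0.8,"dx":-0.0003,"dy":0.0005,"dz":0,"rx":0,"ry":0,"rz":0},{"gripper":0.8,"dx":-0.0004,"dy":0.001,"dz":0,"rx":0,"ry":0,"rz":0},{"gripper":0.8,"dx":-0.0004,"dy":0.001,"dz":0,"rx":0,"ry":0,"rz":0},{"gripper":0.8,"dx":-0.0004,"dy":0.001,"dz":0,"rx":0,"ry":0,"rz":0}]'; python3 plan.py 2 2
```

```text
t: 32.1
eef_pos: [0.4171, -0.2131, 0.1115]
tool_rot: [0.512, 0.489, 0.51, -0.489]
contact_force: [-2.6, -7.9, 6.2]
gripper_width: 0.243
t 32.1 c [ 0.4756 -0.1949] r 0.0611 th -162.7 Frad 4.8 Ftan -6.8 F [-2.6 -7.9  6.2] rerr mm 0.08 w 0.24263781740642115
[-0.2  1. ]
[-0.5  2.1]
```

```bash
python3 -m jog '[{"gripper":0.8,"dx":-0.0002,"dy":0.0005,"dz":0,"rx":0,"ry":0,"rz":0},{"gripper":0.8,"dx":-0.0003,"dy":0.001,"dz":0,"rx":0,"ry":0,"rz":0},{"gripper":0.8,"dx":-0.0005,"dy":0.0015,"dz":0,"rx":0,"ry":0,"rz":0},{"gripper":0.8,"dx":-0.0005,"dy":0.002,"dz":0,"rx":0,"ry":0,"rz":0},{"gripper":0.8,"dx":-0.0005,"dy":0.002,"dz":0,"rx":0,"ry":0,"rz":0}]'; python3 plan.py 2 2
python3 - <<'E'
from h import *
s=read_camera("side");p=cloud(s);px=s["pixels"].astype(int)
h=p[(px.max(2)<100)&(p[...,2]>.085)&(p[...,2]<.1)&(abs(p[...,0]-.418)<.03)&(abs(p[...,1]+.213)<.03)];print("handle low",len(h),h.mean(0).round(4) if len(h) else"")
cv2.imwrite("pics/e12.png",cv2.resize(s["pixels"][145:220,285:385],(800,600),interpolation=cv2.INTER_CUBIC))
E
```

```text
t: 32.6
eef_pos: [0.4168, -0.2118, 0.1117]
tool_rot: [0.512, 0.489, 0.51, -0.489]
contact_force: [-1.8, -10.1, 7.6]
gripper_width: 0.238
t 32.6 c [ 0.4755 -0.1949] r 0.0612 th -164.0 Frad 4.5 Ftan -9.2 F [ -1.8 -10.1   7.6] rerr mm -0.02 w 0.23839102927766848
[-0.3  1. ]
[-0.6  2.1]
handle low 19 [ 0.4173 -0.2073  0.0929]
```

Tangential force has risen from the 3 N drag to over 9 N with little motion, so the wheel is against its stop. I'll release in place so any relaxation pulls it towards the stop.

```bash
python3 -m jog '[{"gripper":0.72,"dx":0,"dy":0,"dz":0,"rx":0,"ry":0,"rz":0},{"gripper":0.68,"dx":0,"dy":0,"dz":0,"rx":0,"ry":0,"rz":0},{"gripper":0.6,"dx":0,"dy":0,"dz":0,"rx":0,"ry":0,"rz":0},{"gripper":0.45,"dx":0,"dy":0,"dz":0,"rx":0,"ry":0,"rz":0},{"gripper":0.45,"dx":0,"dy":0,"dz":0,"rx":0,"ry":0,"rz":0},{"gripper":0.45,"dx":0,"dy":0,"dz":0,"rx":0,"ry":0,"rz":0}]'
python3 - <<'E'
from h import *
s=read_camera("side");p=cloud(s);px=s["pixels"].astype(int)
h=p[(px.max(2)<100)&(p[...,2]>.1)&(p[...,2]<.137)&(abs(p[...,0]-.417)<.014)&(abs(p[...,1]+.213)<.02)];print("handle",len(h),h.mean(0).round(4))
E
```

```text
t: 33.25
eef_pos: [0.4162, -0.2094, 0.1109]
tool_rot: [0.511, 0.488, 0.511, -0.488]
contact_force: [0.5, 0.1, -0.3]
gripper_width: 0.549
handle 46 [ 0.4185 -0.2121  0.1194]
```

```bash
python3 -m jog '[{"gripper":0.45,"dx":0,"dy":0,"dz":0.02,"rx":0,"ry":0,"rz":0},{"gripper":0.45,"dx":0,"dy":0,"dz":0.05,"rx":0,"ry":0,"rz":0},{"gripper":0.45,"dx":0,"dy":0.02,"dz":0.09,"rx":0,"ry":0,"rz":0},{"gripper":0.45,"dx":0,"dy":0.06,"dz":0.13,"rx":0,"ry":0,"rz":0},{"gripper":0.45,"dx":0,"dy":0.1,"dz":0.14,"rx":0,"ry":0,"rz":0},{"gripper":0.45,"dx":0,"dy":0.145,"dz":0.15,"rx":0,"ry":0,"rz":0},{"gripper":0.45,"dx":0,"dy":0.19,"dz":0.15,"rx":0,"ry":0,"rz":0},{"gripper":0.45,"dx":0,"dy":0.235,"dz":0.15,"rx":0,"ry":0,"rz":0},{"gripper":0.45,"dx":0,"dy":0.28,"dz":0.15,"rx":0,"ry":0,"rz":0},{"gripper":0.45,"dx":0,"dy":0.32,"dz":0.15,"rx":0,"ry":0,"rz":0}]'
python3 -m jog '[{"gripper":0.45,"dx":-0.02,"dy":0.04,"dz":0,"rx":0,"ry":0,"rz":0},{"gripper":0.45,"dx":-0.05,"dy":0.08,"dz":0,"rx":0,"ry":0,"rz":0},{"gripper":0.45,"dx":-0.08,"dy":0.12,"dz":0,"rx":0,"ry":0,"rz":0},{"gripper":0.45,"dx":-0.1,"dy":0.16,"dz":0,"rx":0,"ry":0,"rz":0},{"gripper":0.45,"dx":-0.13,"dy":0.2,"dz":0,"rx":0,"ry":0,"rz":0},{"gripper":0.45,"dx":-0.15,"dy":0.24,"dz":0,"rx":0,"ry":0,"rz":0},{"gripper":0.45,"dx":-0.15,"dy":0.24,"dz":0,"rx":0,"ry":0,"rz":0}]'
python3 - <<'E'
from h import *
T=read_camera("top");S=read_camera("side")
f=lambda i:cv2.resize(i,(400,300),interpolation=cv2.INTER_CUBIC)
cv2.imwrite("pics/z13.png",np.hstack([f(T["pixels"][175:235,300:380]),f(S["pixels"][155:230,280:380])]))
dk=lambda i,r:(np.clip(120-i[r[1]:r[3],r[0]:r[2]].max(2).astype(float),0,None))
for n,c,r in(("top",T,(350,207,368,226)),("side",S,(325,160,348,184))):
    for im in(cv2.imread(f"pics/{n}0.png"),c["pixels"]):
        m=dk(im,r);y,x=np.mgrid[:m.shape[0],:m.shape[1]];print(n,(m*x).sum()/m.sum()+r[0],(m*y).sum()/m.sum()+r[1],m.sum())
    a,b=[cv2.cvtColor(i,cv2.COLOR_BGR2GRAY)[r[1]:r[3],r[0]:r[2]].astype(np.float32) for i in(cv2.imread(f"pics/{n}0.png"),c["pixels"])]
    print("shift px",cv2.phaseCorrelate(a,b))
    p=cloud(c);px=c["pixels"].astype(int)
    m=(px[...,2]-px[...,0]>50)&(px[...,2]>110)&(p[...,0]>.445)&(p[...,0]<.497)&(p[...,1]>-.1)&(p[...,1]<0)&(p[...,2]>.04)&(p[...,2]<.08)
    if m.sum():q=p[m];print("wood",m.sum(),q.mean(0).round(4),np.percentile(q,[3,97],axis=0).round(3).tolist())
print(get_obs()["t"],get_obs()["eef_pos"])
E
```

```text
t: 34.3
eef_pos: [0.4157, 0.1125, 0.2612]
tool_rot: [0.511, 0.489, 0.512, -0.488]
contact_force: [1.6, -0.3, 0.7]
gripper_width: 0.548
t: 35.0
eef_pos: [0.2627, 0.3554, 0.2613]
tool_rot: [0.513, 0.487, 0.514, -0.486]
contact_force: [-0.2, 0.0, -0.6]
gripper_width: 0.549
top 356.1088007736944 217.68520309477756 2068.0
top 356.0609756097561 217.6331300813008 1968.0
shift px ((-0.09309698989712878, -0.21516792772169957), 0.9564734531773461)
wood 68 [ 0.4692 -0.033   0.0672] [[0.456, -0.045, 0.059], [0.484, -0.02, 0.073]]
side 334.7508607198748 173.2921752738654 6390.0
side 334.77264682220436 173.2547063555913 6215.0
shift px ((-0.2923647244208887, 0.004671144031000551), 1.000134415924549)
wood 38 [ 0.47   -0.0305  0.0691] [[0.455, -0.045, 0.064], [0.484, -0.016, 0.073]]
35.1 [0.26572382 0.35058728 0.26076299]
```

View pics/z13.png

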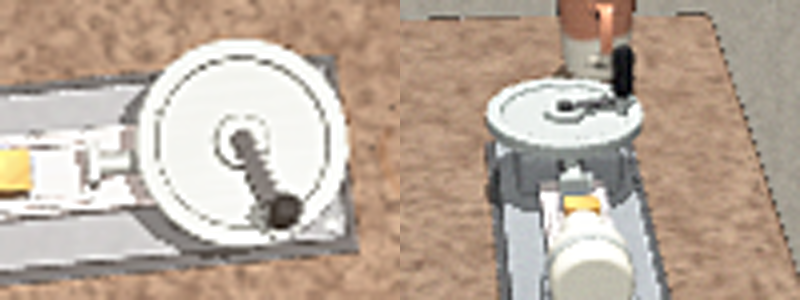

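The handle is back at its parked pixels (centroid shift about 0.05 px, roughly 0.2 mm). The ram is home and the head centre is at y ≈ -0.0325 m, as expected when fully in. Handing in.

```bash
python3 -c "
from station import *
print(hand_in())"
```

```text
the job is handed in; nothing more can be done
None
```

I pressed the slim stopper into the bottle with one full clockwise turn of the flywheel and handed the job in at about 35 s. `hand_in()` gives no verdict, so the result below rests on my own checks.

- **Placing the stopper:** I told it from the thick one by its narrow nose, laid it in the channel nose towards the bottle, and let go. My first grip was about 8 mm too far along the nose and 12 mm too high, because the move before it fell short. I opened and gripped again before lifting.
- **Turning the wheel:** Sideways force at the handle stayed at or below about 10 N in every end-of-call reading, against the 17 N limit. Drag was about 3 N, rising to about 7 N while pressing in.
- **At the stop:** The resistance rose gradually to about 9 N rather than sharply, over roughly 4 mm of hand travel. I took that as the stop plus the give of the press and grip, then released.
- **Last checks:**
  - The handle is back at its parked pixels: the centroid moved about 0.05 px, roughly 0.2 mm. A second comparison gave 0.2–0.3 px, roughly 1 mm or 0.015 rad, which is still inside the 0.03 rad allowance.
  - The ram is home.
  - The stopper's head centre is at y ≈ -0.0325 m, which matches fully in to within the camera's accuracy of about 2 mm.
  - The arm is clear of everything.
- **Not re-measured:** I did not measure the other stopper or the bystanders again at the end. No contact with them was noticed.

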